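Set up the bench bender for the next bar

ROBOT

A 6-joint arm with a two-finger parallel gripper is mounted at the origin on the work surface. World frame = base frame: x ahead of the robot, y to its left, z up, the work surface at z = 0. Lengths are in mm, angles in rad, forces in N, time in s.
With the tool pointing down it reaches from about 350 to 975 mm from the base axis. Payload 7.1 kg.
Tool frame: the origin (TCP) lies midway between the tips of the shut fingers; the grasp point (between the pads) lies 19 mm behind it; z points along the fingers, y is the line along which they close (so a half turn about z gives the same grasp; the last joint's range is limited). The gripper opens to 88 mm and grips with 3 to 60 N. Pads are 20 mm wide; open, the fingers measure 115 mm over their backs; the gripper's body (75 mm by 178 mm) begins 61 mm behind the grasp point.
Start: joints at [1.135, 0.423, 1.63, -0, 1.089, -0.019], TCP at [252.99, 571.49, 222.675] pointing down, gripper open.
Joint ranges: [-3, 3], [-0.9, 2.11], [0.09, 2.58], [-1.31, 4.45], [0.11, 2.69], [-2.54, 2.54]. Speed limits (rad/s): [2.39, 2.39, 3.01, 3.14, 3.14, 3.14].

INTERFACE

Orientations are given as a rotation vector (axis times angle).
In Python, from workcell import ctrl gives the robot as it stands.
- The arm moves only by the shell command python3 -m pendant 'ROWS'. ROWS is a JSON object of lists of equal length, an entry for each row: "grip": the opening, from -1 (shut) to 1 (fully open); "linear": the shift along the tool's x, y, z in mm, a list of three; "angular": the turn, a rotation vector about the tool's x, y, z in rad, a list of three. In form: {"grip": [grip, ...], "linear": [[tx, ty, tz], ...], "angular": [[ax, ay, az], ...]}. A call has 1 to 12 rows; each row shifts and turns the commanded pose from where the row before left it, along the tool's axes as they then stand; what a row does not reach is not made up. A row lasts 1/12 s, in which the tool goes at most 41.7 mm and 7.16 degrees, less where a joint would pass 70% of its speed; a pose out of reach is approached as far as the arm can. A call with a gripper value outside its range is refused whole. The fingers move at their own pace and stop on an object; the grip force is fixed at half the most. Time passes only in rows, so rows that do not move let the fingers close. It gives the time, the measured TCP pose, the force, the opening and the grip force at its end, in the units of the state.
- ctrl.get_obs(): the state, without advancing time (a new reading comes with each control period).
- ctrl.get_image(name): name is "scene" or "top" or "wrist"; returns the picture (420x560x3 uint8, red, green, blue); there is no depth.
- ctrl.camera_params(name): a dict with "vfov" (degrees; the focal length in pixels is half the picture's height over the tangent of half this angle, whatever the lens; pixels are square), "cx", "cy" (the principal point, pixels), "k1" (the pictures are not rectified: a ray, as slopes to the right and down, at radius r is drawn at 1 + k1 r^2 times it, then the intrinsics apply), "R" (3x3) and "t" (3): a world point X has camera coordinates R X + t; the wrist camera has in their place "T_tool_cam" (4x4, takes a point from camera to tool coordinates, whose origin is the TCP and whose axes are the flange's). Camera axes: x right, y down, z forward; pixel columns grow to the right and rows downward; lengths in mm; the calibration is good to about 2 mm. A picture is of the moment at which its call begins: read the wrist's pose just before it. camera_params takes no time and is no camera call.
- ctrl.close_job(): hands the job in; it is judged then, once.
The state is a dict: "t": time; "qpos": joint angles; "qvel": joint speeds; "joint_torque": joint torques, N m; "ee_pos": TCP position; "orientation": TCP orientation; "ft_force": force on the tool from outside, world axes, zero at the start; "moment": the same for the moment, N m; "width": finger opening in mm; "grasp_force": force on a finger pad.
Only numpy, scipy, OpenCV 4.12 (cv2) and the standard library are available. Lean on these libraries where they do the work, as an engineer would, in place of code of your own. Each camera call takes 0.05 s, during which the arm holds its last target. There are 200 camera calls.

TASK

Set up the bender for the next bar: slide every forming roller on the bench fully down over the pin with its own colour painted round the foot, and lay the square aluminium bar down on the plate, flush along the whole length of the fence. Only when the bar lies there, with the lever's square hub pushed fully home on the cam spindle, swing the lever anticlockwise to its end so that the cam locks the bar, and leave the lever on. Leave the other things on the bench where they are.

Things in the scene. Friction and masses are not known exactly. Their poses are not given: they have to be found in the camera images.
- roller_red: red nylon forming roller: a plain ring 64 mm in outer diameter, 45 mm tall, with a 22.4 mm bore, standing upright on the bench. Origin: centre of its underside, z up along its axis. Not on the bench in every run.
- roller_yellow: yellow nylon forming roller: a plain ring 56 mm in outer diameter, 45 mm tall, with a 22.4 mm bore, standing upright on the bench. Origin: centre of its underside, z up along its axis. Not on the bench in every run.
- roller_green: green nylon forming roller: a plain ring 48 mm in outer diameter, 45 mm tall, with a 22.4 mm bore, standing upright on the bench. Origin: centre of its underside, z up along its axis. Not on the bench in every run.
- roller_blue: blue nylon forming roller: a plain ring 40 mm in outer diameter, 45 mm tall, with a 22.4 mm bore, standing upright on the bench. Origin: centre of its underside, z up along its axis. Not on the bench in every run.
- pin_red (a point): foot of the upright steel pin with a red painted disc (72 mm wide, paint only) round its foot, on the bender's plate. The point lies on the pin's axis at the top face of the plate, 12 mm above the bench. Pin: 20 mm diameter, 56 mm tall above the plate, its top 8 mm tapering to 11 mm. Axes as bender. The red roller belongs here.
- pin_yellow (a point): foot of the upright steel pin with a yellow painted disc (72 mm wide, paint only) round its foot, on the bender's plate. The point lies on the pin's axis at the top face of the plate, 12 mm above the bench. Pin: 20 mm diameter, 56 mm tall above the plate, its top 8 mm tapering to 11 mm. Axes as bender. The yellow roller belongs here.
- pin_green (a point): foot of the upright steel pin with a green painted disc (72 mm wide, paint only) round its foot, on the bender's plate. The point lies on the pin's axis at the top face of the plate, 12 mm above the bench. Pin: 20 mm diameter, 56 mm tall above the plate, its top 8 mm tapering to 11 mm. Axes as bender. The green roller belongs here.
- pin_blue (a point): foot of the upright steel pin with a blue painted disc (72 mm wide, paint only) round its foot, on the bender's plate. The point lies on the pin's axis at the top face of the plate, 12 mm above the bench. Pin: 20 mm diameter, 56 mm tall above the plate, its top 8 mm tapering to 11 mm. Axes as bender. The blue roller belongs here.
- bender: bench bender: grey steel plate 285 x 310 x 12 mm, fixed. Origin on its underside; it spans x -130 to 155, y -145 to 165 mm in its own axes (yaw 0: x away from the robot, y left). On it, in mm: pins red (-85, 20), blue (-85, -100), green (12, -45), yellow (118, -45); cam spindle (20, 125); fence strip x 71.8 to 91.8, y 20 to 160.
- fence_mid (a point): middle of the fence's working face, at its foot on the plate's top. The fence is a steel strip 140 mm long (along this point's y), 20 mm wide, 10 mm high; its working face looks to -x (towards the cam). The flush bar's centre line is 10 mm to -x of this point. Axes as bender.
- cam (a joint): turn of the cam spindle, 0 to 1.55 rad, anticlockwise from above; stiff (0.25 N m of friction), stays where left; starts at 0 to 0.35. The cam, an eccentric disc 44 mm across below the lever's seat, stands 9 mm clear of a flush bar at 0, meets it at about 1.3 and presses lightly on it at 1.5: locked. Counts as swung to its end above 1.35.
- spindle_seat (a point): the spindle's shoulder, on its axis, 40 mm above the bench, where the hub rests; above it a 16 mm square shaft, 34 mm tall, its top 6 mm tapering to 9 mm. Axes turn with the cam: x, y are normal to the flats, x as bender's at joint 0. Fit the lever pointing along this +y, clear of the pins; the swing then brings it to point towards the robot.
- lever: loose blue lever, 0.4 kg: dark hub 46 x 46 x 30 mm with a square 17.6 mm through bore, sides parallel to the lever's axes; an arm 16 mm wide and high, level with the hub's underside, runs along +x to 128 mm from the bore. A black upright knob, 24 mm wide, 44 mm tall, stands on it at 115 mm. Origin: bore axis, underside; balance point at x = 20 mm.
- lever_knob (a point): top of the lever's black knob, 60 mm above the lever's underside.
- bar: square aluminium bar, 20 x 20 x 220 mm, 0.24 kg. Origin: centre of its underside; x along its length.
- plaster_tower: bystander, loose: small maquette of white and grey hexagonal drums with orange plates, 96 mm wide, 123 mm tall. Origin: middle of its underside.
- paint_tin: bystander, loose: white paint tin, 72 mm wide, 70 mm tall. Origin: middle of its underside.
- brush_jar: bystander, loose: white jar 72 mm wide and 90 mm tall with brushes standing in it to 200 mm. Origin: middle of its underside.
- tape_roll: bystander, loose: roll of paper tape lying flat, 100 mm wide, 25 mm tall. Origin: middle of its underside.
- spanner: bystander, loose: steel spanner lying flat, 180 mm long. Origin: at its underside, about the middle of its length.
- sanding_block: bystander, loose: cork sanding block 70 x 110 x 32 mm. Origin: middle of its underside.
- orange_plate: bystander, loose: orange six-sided plate lying flat, 80 mm wide, 9 mm thick. Origin: middle of its underside.
Things that resemble listed ones, but are neither listed nor needed, are in the scene too. Several things look just like the roller_blue: the one meant starts farthest to the robot's left.

How it is judged (in metres and radians):
On the way, in this order (a step that is already met when the one before it is completed fails the run):
1. the bar lies flush along the fence while the cam still stands open (below 0.6 rad) (x of bar in the frame of fence_mid between -0.0125 and -0.008 m and y of bar in the frame of fence_mid between -0.035 and 0.035 m and z of bar in the frame of fence_mid below 0.003 m and angle between the x axis of bar and the y axis of fence_mid, either way round below 0.03 rad and value of joint cam below 0.6 rad), for 0.2 s.
2. with the lever fully home on the spindle, the cam has been swung over (above 1.35 rad), the bar still flush (horizontal distance between lever and spindle_seat below 0.004 m and z of lever in the frame of spindle_seat below 0.004 m and angle between lever's own z axis and vertical below 0.12 rad and value of joint cam above 1.35 rad and x of bar in the frame of fence_mid between -0.0125 and -0.008 m and y of bar in the frame of fence_mid between -0.035 and 0.035 m and z of bar in the frame of fence_mid below 0.003 m and angle between the x axis of bar and the y axis of fence_mid, either way round below 0.03 rad), for 0.2 s.
At the end, for the whole second after the job is handed in: Rollers present upright on the pin of their colour, within 4 mm of its axis and 3 mm of the plate; bar within 2.5 mm of touching the fence, 0.03 rad of parallel, middle within 35 mm of the fence's middle; hub within 4 mm of its seat; cam above 1.35 rad; all at rest (all of step 2 and horizontal distance between roller_red and pin_red below 0.004 m and z of roller_red in the frame of pin_red below 0.003 m and angle between each of roller_red, roller_yellow, roller_green, roller_blue's own z axis and vertical below 0.1 rad and linear speed of each of roller_red, roller_yellow, roller_green, roller_blue, bar, lever below 0.02 m/s and horizontal distance between roller_yellow and pin_yellow below 0.004 m and z of roller_yellow in the frame of pin_yellow below 0.003 m and horizontal distance between roller_green and pin_green below 0.004 m and z of roller_green in the frame of pin_green below 0.003 m and horizontal distance between roller_blue and pin_blue below 0.004 m and z of roller_blue in the frame of pin_blue below 0.003 m).
It fails at once if a bystander (plaster tower, paint tin, brush jar, tape roll, spanner, sanding block, orange plate) is pushed more than 4 cm or tipped over (distance of any of plaster_tower, paint_tin, brush_jar, tape_roll, spanner, sanding_block, orange_plate from where it was at the start of the episode above 0.04 m or angle between any of plaster_tower, paint_tin, brush_jar's own z axis and vertical above 0.5 rad).
Of roller_red, roller_yellow, roller_green, roller_blue only 3 to 4 are there at a start; the rules pass over those that are not, and their reading is None.
At some moment in a run one of roller_red, roller_yellow, roller_green, roller_blue may be knocked a few centimetres aside while the robot is not near it.
It also fails if it takes over 200 s, if anything falls off the work surface, if the arm or the gripper's body presses on something with over 40 N, if the wrist force passes 120 N, or if a joint passes its speed limit or range.

## Working session

There is one attempt and no reset: what is moved stays moved. The work goes in short steps, Python scripts to look and compute and a shell command to move; the robot and the scene stay as the last step left them, time stands still between calls to the robot, and variables do not carry over. Pictures are saved under pics/ and viewed, at most 14 in all, crops included, and the job is handed in when it is done.

```bash
mkdir -p pics; ls; cat > h.py <<'E'
import numpy as np, cv2
from scipy.spatial.transform import Rotation as Rn
from workcell import ctrl
def cam(name, obs=None):
    p=ctrl.camera_params(name); 
    f=210/np.tan(np.radians(p['vfov'])/2)
    if 'R' in p: R=np.array(p['R']);t=np.array(p['t'])
    else:
        T=np.array(p['T_tool_cam']); Rt=Rn.from_rotvec(obs['orientation']).as_matrix()
        Rwc=Rt@T[:3,:3]; c=Rt@T[:3,3]+np.array(obs['ee_pos']); R=Rwc.T;t=-R@c
    return dict(f=f,cx=p['cx'],cy=p['cy'],k1=p['k1'],R=R,t=t)
def ray(c,uv):
    xd=(np.atleast_2d(uv)-[c['cx'],c['cy']])/c['f']; x=xd.copy()
    for _ in range(30): x=xd/(1+c['k1']*(x**2).sum(1,keepdims=True))
    d=np.c_[x,np.ones(len(x))]@c['R']; return -c['R'].T@c['t'], d
def onz(c,uv,z):
    o,d=ray(c,uv); return o+d*((z-o[2])/d[:,2:])
def proj(c,X):
    q=np.atleast_2d(X)@c['R'].T+c['t']; x=q[:,:2]/q[:,2:]
    return x*(1+c['k1']*(x**2).sum(1,keepdims=True))*c['f']+[c['cx'],c['cy']]
def tri(cs,uvs):
    A=np.zeros((3,3));b=np.zeros(3)
    for c,u in zip(cs,uvs):
        o,d=ray(c,u);d=d[0]/np.linalg.norm(d[0]);P=np.eye(3)-np.outer(d,d);A+=P;b+=P@o
    X=np.linalg.solve(A,b); return X,[np.linalg.norm(proj(c,X)[0]-u) for c,u in zip(cs,uvs)]
def snap(name,fn=None):
    o=ctrl.get_obs(); im=ctrl.get_image(name)
    if fn: cv2.imwrite('pics/'+fn,cv2.cvtColor(im,cv2.COLOR_RGB2BGR))
    return im,cam(name,o),o
E
python3 - <<'E'
from h import *
for n in('scene','top','wrist'):
    im,c,o=snap(n,n+'0.png'); print(n,c['f'],-c['R'].T@c['t'],c['R'][2],c['k1'])
print(o)
E
```

```text
pics
scene 385.3286952381514 [1125.92506463 -563.4607408   679.80797762] [-0.56404455  0.56105784 -0.60586124] -0.10706059469452715
top 386.634066010629 [ 289.42721529    4.01440016 1365.30357123] [ 0.20359899 -0.01557716 -0.97893044] -0.007876746272251824
wrist 374.7370363158519 [189.31542846 598.55648634 384.16193085] [ 0.23231536 -0.10382361 -0.96708336] -0.009627191579115764
{'t': 0.1, 'qpos': array([ 1.13499283e+00,  4.23767102e-01,  1.63061181e+00, -6.43311523e-06,
        1.08859731e+00, -1.90163016e-02]), 'qvel': array([ 0.00019652, -0.00129971, -0.00129961, -0.00064231,  0.00103003,
       -0.00010763]), 'joint_torque': array([-4.61057007e-04, -5.45608449e+01, -2.74320906e+01,  6.45521586e-02,
        1.88939221e-02, -2.21866003e-06]), 'ee_pos': array([252.78970642, 571.04417204, 221.97844966]), 'orientation': array([-6.49891332e-01, -3.07332332e+00,  2.11916393e-03]), 'ft_force': array([-0.02228737, -0.07786362, -0.30762744]), 'moment': array([ 0.00715619,  0.00695952, -0.00418527]), 'grasp_force': 0.0, 'width': 88.02134457480744}
```

View pics/top0.png

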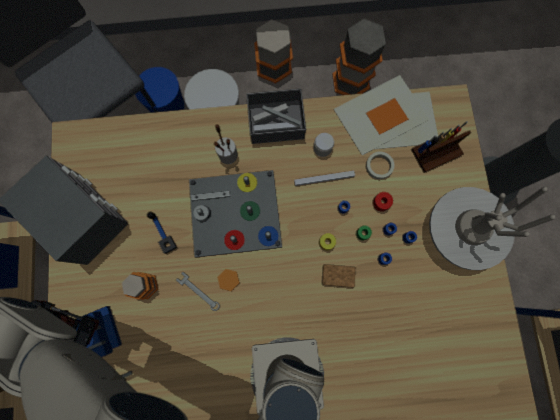

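View pics/scene0.png

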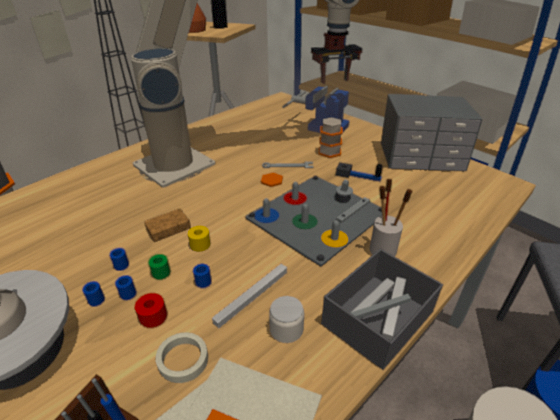

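Top view: the bender plate is at (235,215), its pins yellow (247,182), green (251,210), blue (268,236) and red (234,240), the spindle at (201,213) and the fence at (210,196). The lever hub is at (168,244) with its knob at (152,216), and the bar is at (325,179). The rollers are red (383,201), yellow (327,242) and green (364,232). Four objects could be the blue roller: (344,207), (390,229), (410,238) and (385,258). The one farthest to the robot's left is (344,207). Other lookalikes for the bar are the light bars in the tray at (275,115).

```bash
python3 - <<'E'
from h import *
ims={n:cv2.cvtColor(cv2.imread(f'pics/{n}0.png'),cv2.COLOR_BGR2HSV) for n in('top','scene')}
cs={n:cam(n) for n in ims}
rng={'red':[(0,6),(174,180)],'yellow':[(22,33)],'green':[(50,85)],'blue':[(105,125)]}
roi={'top':(185,160,440,275),'scene':(70,170,400,340)}
B={}
for n,h in ims.items():
    x0,y0,x1,y1=roi[n]
    for k,rs in rng.items():
        m=np.zeros(h.shape[:2],np.uint8)
        for a,b in rs: m|=cv2.inRange(h,(a,110,40),(b,255,255))
        M=np.zeros_like(m);M[y0:y1,x0:x1]=m[y0:y1,x0:x1]
        N,l,s,ce=cv2.connectedComponentsWithStats(M)
        for i in range(1,N):
            if s[i,4]>40:
                print(n,k,s[i],ce[i].round(1), 'z45',onz(cs[n],ce[i],45 if n=='top' else 25)[0].round(0)[:2],'z12',onz(cs[n],ce[i],12)[0].round(0)[:2])
c=cs['top']
for nm,uv,z in [('lever hub',(168,244),30),('knob',(152,215),60),('bar a',(297,183),20),('bar b',(354,175),20),('spindle',(201,212),74),('spanner',(198,291),5),('orangeplate',(229,280),9),('brush',(228,155),90),('tin',(324,144),70),('sand',(339,275),32),('tower',(135,286),120),('tape',(380,165),25)]:
    print(nm,onz(c,uv,z)[0].round(0))
im=cv2.imread('pics/scene0.png'); cr=cv2.resize(im[220:330,70:220],None,fx=4,fy=4,interpolation=cv2.INTER_CUBIC);cv2.imwrite('pics/crop_roll.png',cr)
E
```

```text
top red [373 192  20  18 240] [383.4 200.6] z45 [ 549. -393.] z12 [ 555. -403.]
top red [224 230  20  20 290] [234.  239.6] z45 [463. 137.] z12 [468. 140.]
top yellow [237 172  20  20 263] [246.8 182.2] z45 [662.  77.] z12 [671.  78.]
top yellow [319 233  17  18 227] [327.1 241.3] z45 [ 426. -180.] z12 [ 430. -184.]
top green [241 202  18  18 186] [249.9 211. ] z45 [557.  74.] z12 [564.  76.]
top green [358 226  13  14 108] [364.1 232.2] z45 [ 445. -310.] z12 [ 449. -318.]
top blue [339 201  11  11  70] [344.1 206. ] z45 [ 543. -254.] z12 [ 549. -261.]
top blue [385 223  12  12  77] [390.5 228.1] z45 [ 450. -403.] z12 [ 454. -413.]
top blue [258 226  20  20 284] [267.7 235.6] z45 [466.  20.] z12 [470.  21.]
top blue [406 231  11  12  70] [410.7 236.5] z45 [ 415. -467.] z12 [ 418. -479.]
top blue [380 253  12  12  78] [385.5 258.2] z45 [ 350. -370.] z12 [ 352. -379.]
scene red [283 192  24  13 214] [294.7 198.3] z45 [482. 123.] z12 [469. 137.]
scene red [135 293  32  34 835] [150.6 309.7] z45 [ 551. -398.] z12 [ 539. -395.]
scene yellow [188 225  22  27 479] [198.6 238. ] z45 [ 429. -
[... 358 characters left out ...]
 [254 208  25  15 230] [266.2 215.9] z45 [485.   5.] z12 [472.  16.]
scene blue [110 248  18  22 284] [118.8 258.8] z45 [ 352. -374.] z12 [ 336. -371.]
scene blue [193 264  18  23 317] [201.7 275.1] z45 [ 544. -258.] z12 [ 533. -251.]
scene blue [116 276  20  24 343] [125.4 287.2] z45 [ 452. -407.] z12 [ 438. -404.]
scene blue [ 83 282  21  24 357] [ 93.1 293.3] z45 [ 416. -471.] z12 [ 402. -469.]
lever hub [472. 367.  30.]
knob [573. 410.  60.]
bar a [ 648. -102.   20.]
bar b [ 658. -310.   20.]
spindle [564. 239.  74.]
spanner [303. 278.   5.]
orangeplate [330. 168.   9.]
brush [753. 131.  90.]
tin [ 768. -208.   70.]
sand [ 310. -208.   32.]
tower [337. 452. 120.]
tape [ 685. -408.   25.]
```

View pics/crop_roll.png

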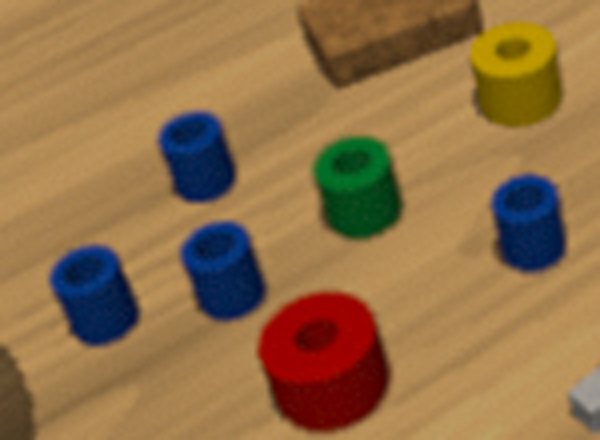

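View pics/wrist0.png

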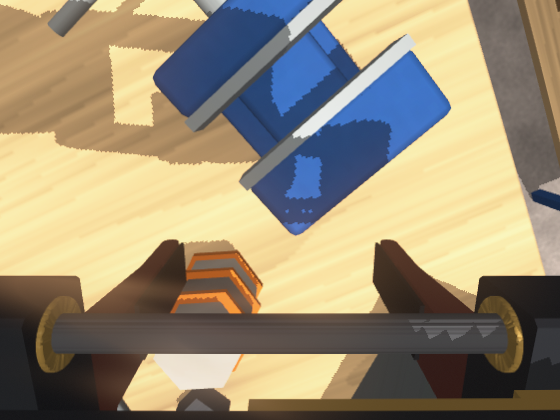

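Crop: four identical blue rings, and the rightmost at scene (202,275), world about (545,-255), is the farthest to the robot's left, so I choose that one. The wrist view shows the tower (220,330) and the blue vice beyond it. First I turn the tool to a world-aligned yaw, so that tool x = +y world and tool y = +x world.

```bash
python3 -m pendant '{"grip":[1,1,1,1,1,1,1,1,1,1],"linear":[[0,0,-3],[0,0,-3],[0,0,-3],[0,0,-3],[0,0,-3],[0,0,-3],[0,0,0],[0,0,0],[0,0,0],[0,0,0]],"angular":[[0,0,0.115],[0,0,0.115],[0,0,0.115],[0,0,0.115],[0,0,0.115],[0,0,0.115],[0,0,0.115],[0,0,0.115],[0,0,0.115],[0,0,0.115]]}'; python3 - <<'E'
from h import *
o=ctrl.get_obs();print(Rn.from_rotvec(o['orientation']).as_matrix().round(3))
E
```

```text
t: 0.98
ee_pos: [252.9, 571.3, 240.3]
orientation: [2.223, 2.219, -0.001]
ft_force: [0.4, -0.0, -0.1]
width: 87.7
grasp_force: 0.0
[[ 0.002  1.    -0.   ]
 [ 1.    -0.002 -0.001]
 [-0.001 -0.    -1.   ]]
```

```bash
python3 -m pendant '{"grip":[1,1,1,1,1,1,1,1,1,1,1,1],"linear":[[-31,25.5,0],[-31,25.5,0],[-31,25.5,0],[-31,25.5,0],[-31,25.5,0],[-31,25.5,0],[-31,25.5,0],[-31,25.5,0],[-31,25.5,0],[-31,25.5,0],[-31,25.5,0],[-31,25.5,0]],"angular":[[0,0,0],[0,0,0],[0,0,0],[0,0,0],[0,0,0],[0,0,0],[0,0,0],[0,0,0],[0,0,0],[0,0,0],[0,0,0],[0,0,0]]}'
python3 -m pendant '{"grip":[1,1],"linear":[[0,0,0],[0,0,0]],"angular":[[0,0,0],[0,0,0]]}'
python3 - <<'E'
from h import *
import pickle
im,c,o=snap('wrist','wb1.png');pickle.dump((c,o),open('wb1.pkl','wb'))
E
python3 -m pendant '{"grip":[1,1,1,1,1,1,1],"linear":[[-35,0,0],[-35,0,0],[-35,0,0],[-35,0,0],[0,0,0],[0,0,0],[0,0,0]],"angular":[[0,0,0],[0,0,0],[0,0,0],[0,0,0],[0,0,0],[0,0,0],[0,0,0]]}'
python3 - <<'E'
from h import *
import pickle
im,c,o=snap('wrist','wb2.png');pickle.dump((c,o),open('wb2.pkl','wb'))
a=np.hstack([cv2.imread('pics/wb1.png')[:,40:440],cv2.imread('pics/wb2.png')[:,40:440]]);cv2.imwrite('pics/wb.png',a)
E
```

```text
t: 1.98
ee_pos: [561.3, 198.9, 240.5]
orientation: [-2.217, -2.226, 0.0]
ft_force: [0.6, 0.4, 0.1]
width: 88.1
grasp_force: 0.0
t: 2.15
ee_pos: [561.3, 198.9, 240.3]
orientation: [-2.221, -2.221, 0.001]
ft_force: [-0.2, 0.4, -0.8]
width: 87.5
grasp_force: 0.0
t: 2.78
ee_pos: [560.6, 62.1, 240.7]
orientation: [-2.216, -2.227, -0.0]
ft_force: [-0.1, 0.7, 0.5]
width: 87.9
grasp_force: 0.0
```

View pics/wb.png

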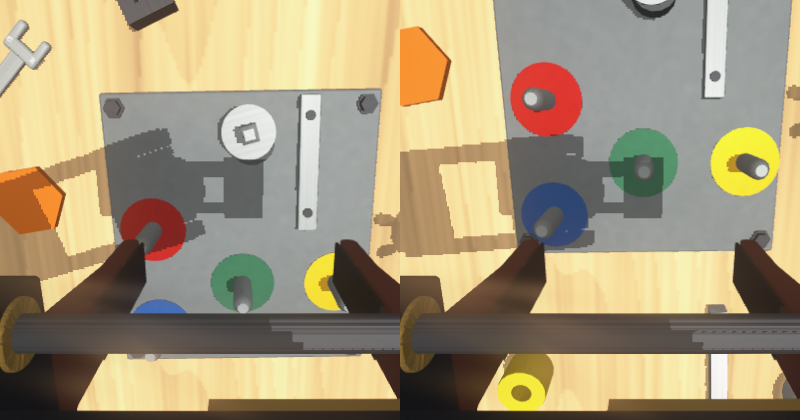

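Left half (first view): spindle at (248,133) with a slightly turned square top, fence strip x 297–321, y 95–230. Right half: pin discs red (146,98), green (243,162), yellow (345,161) and blue (155,213).

```bash
cat > b.py <<'E'
from h import *
import pickle
rng={'red':[(0,8),(172,180)],'yellow':[(22,34)],'green':[(50,85)],'blue':[(100,125)]}
def discs(fn,box):
    h=cv2.cvtColor(cv2.imread(fn),cv2.COLOR_BGR2HSV); r={}
    for k,rs in rng.items():
        m=np.zeros(h.shape[:2],np.uint8)
        for a,b in rs: m|=cv2.inRange(h,(a,90,30),(b,255,255))
        m[:, :box[0]]=0;m[:,box[2]:]=0;m[:box[1]]=0;m[box[3]:]=0
        cn,_=cv2.findContours(m,0,cv2.CHAIN_APPROX_NONE)
        cn=[x for x in cn if cv2.contourArea(x)>800]
        if cn:
            e=cv2.fitEllipse(cv2.convexHull(max(cn,key=cv2.contourArea))); r[k]=e
    return r
if __name__=='__main__':
    c1=pickle.load(open('wb1.pkl','rb'))[0];c2=pickle.load(open('wb2.pkl','rb'))[0]
    d1=discs('pics/wb1.png',(130,100,375,313));d2=discs('pics/wb2.png',(90,0,430,250))
    L={'red':(-85,20),'blue':(-85,-100),'green':(12,-45),'yellow':(118,-45)}
    A=[];Bp=[]
    for k in L:
        if k in d2:
            P=onz(c2,d2[k][0],12)[0]; print(k,d2[k],P.round(1)); 
            A.append(L[k]);Bp.append(P[:2])
        if k in d1: print('  v1',d1[k],onz(c1,d1[k][0],12)[0].round(1)); 
        if k in d1 and k in d2: print('  tri',tri([c1,c2],[d1[k][0],d2[k][0]]))
    A=np.array(A,float);Bp=np.array(Bp);a=A-A.mean(0);b=Bp-Bp.mean(0)
    th=np.arctan2((a[:,0]*b[:,1]-a[:,1]*b[:,0]).sum(),(a*b).sum())
    R=np.array([[np.cos(th),-np.sin(th)],[np.sin(th),np.cos(th)]]);O=Bp.mean(0)-R@A.mean(0)
    print('yaw',th,'O',O,'res',(A@R.T+O-Bp).round(1).tolist())
    for n,p in dict(L,spindle=(20,125),fence=(71.8,90),f1=(71.8,20),f2=(71.8,160),f3=(91.8,20),f4=(91.8,160)).items(): 
        W=R@p+O; z=dict(spindle=74).get(n,22 if n[0]=='f' else 68);print(n,W.round(1),'px1',proj(c1,[*W,z]).round(1),'px2',proj(c2,[*W,z]).round(1))
E
python3 b.py
```

```text
red ((185.69898986816406, 98.91988372802734), (70.62611389160156, 75.81982421875), 150.16334533691406) [466.3 139.5  12. ]
  v1 ((181.00698852539062, 240.2708740234375), (69.38822174072266, 98.73873138427734), 49.27291488647461) [452.8 126.5  12. ]
  tri (array([468.80371324, 139.31102485,  47.54340704]), [np.float64(6.073880194125465), np.float64(6.694551580328528)])
blue ((194.13198852539062, 213.9123992919922), (62.38325119018555, 66.58157348632812), 118.0960922241211) [468.6  19.6  12. ]
green ((283.0902404785156, 162.21670532226562), (66.9696273803711, 67.43830871582031), 71.80001831054688) [564.6  76.3  12. ]
  v1 ((282.2447204589844, 281.3125), (53.45016098022461, 62.34611129760742), 92.6044692993164) [564.8  77.2  12. ]
  tri (array([564.71906128,  75.88741172,   9.26735659]), [np.float64(0.054272359868199366), np.float64(0.058996908005135615)])
yellow ((384.696533203125, 161.19619750976562), (66.8907699584961, 71.67940521240234), 50.74198532104492) [670.9  77.9  12. ]
  v1 ((375.4778747558594, 280.8187561035156), (57.40898513793945, 64.54076385498047), 70.30191802978516) [670.8  77.9  12. ]
  tri (array([670.78817972,  77.96541398,  12.239748  ]), [np.float64(0.05152765217806101), np.float64(0.05597950090264787)])
yaw 0.017178420276091372 O [551.88512553 120.99169141] res [[0.2, -0.0], [0.0, -0.0], [0.0, -0.1], [-0.3, 0.1]]
red [466.6 139.5] px1 [[179.6 247.4]] px2 [[170.3  97.3]]
blue [468.6  19.5] px1 [[189.5 356.5]] px2 [[181.1 230.1]]
green [564.7  76.2] px1 [[282.6 307.4]] px2 [[283.8 170.9]]
yellow [670.6  78. ] px1 [[389.3 305.8]] px2 [[401.3 169.5]]
spindle [569.7 246.3] px1 [[289.1 133.7]] px2 [[292.3 -45.5]]
fence [622.1 212.2] px1 [[338.9 164.4]] px2 [[346.1  18.5]]
f1 [623.3 142.2] px1 [[337.4 229.7]] px2 [[343.8  96.6]]
f2 [620.9 282.2] px1 [[340.6  92.8]] px2 [[348.6 -67.5]]
f3 [643.3 142.6] px1 [[356.1 229.4]] px2 [[364.3  96.4]]
f4 [640.9 282.5] px1 [[361.2  92.4]] px2 [[371.2 -67.8]]
```

```bash
python3 -m pendant '{"grip":[1,1,1,1,1,1,1,1,1,1,1],"linear":[[-37,-6,0],[-37,-6,0],[-37,-6,0],[-37,-6,0],[-37,-6,0],[-37,-6,0],[-37,-6,0],[-37,-6,0],[-37,-6,0],[0,0,0],[0,0,0]],"angular":[[0,0,0],[0,0,0],[0,0,0],[0,0,0],[0,0,0],[0,0,0],[0,0,0],[0,0,0],[0,0,0],[0,0,0],[0,0,0]]}'
python3 - <<'E'
from h import *
import pickle
im,c,o=snap('wrist','wr1.png');pickle.dump((c,o),open('wr1.pkl','wb'))
E
python3 -m pendant '{"grip":[1,1,1,1,1,1,1],"linear":[[-35,0,0],[-35,0,0],[-35,0,0],[-35,0,0],[0,0,0],[0,0,0],[0,0,0]],"angular":[[0,0,0],[0,0,0],[0,0,0],[0,0,0],[0,0,0],[0,0,0],[0,0,0]]}'
python3 - <<'E'
from h import *
import pickle
im,c,o=snap('wrist','wr2.png');pickle.dump((c,o),open('wr2.pkl','wb'))
a=np.hstack([cv2.imread('pics/wr1.png')[:,90:490],cv2.imread('pics/wr2.png')[:,90:490]]);cv2.imwrite('pics/wr.png',a)
E
```

```text
t: 3.75
ee_pos: [508.7, -272.5, 240.4]
orientation: [-2.218, -2.224, -0.0]
ft_force: [-0.0, 0.9, 0.6]
width: 87.6
grasp_force: 0.0
t: 4.38
ee_pos: [509.6, -410.1, 240.2]
orientation: [-2.214, -2.227, -0.001]
ft_force: [0.1, 0.9, -0.7]
width: 88.0
grasp_force: 0.0
```

View pics/wr.png

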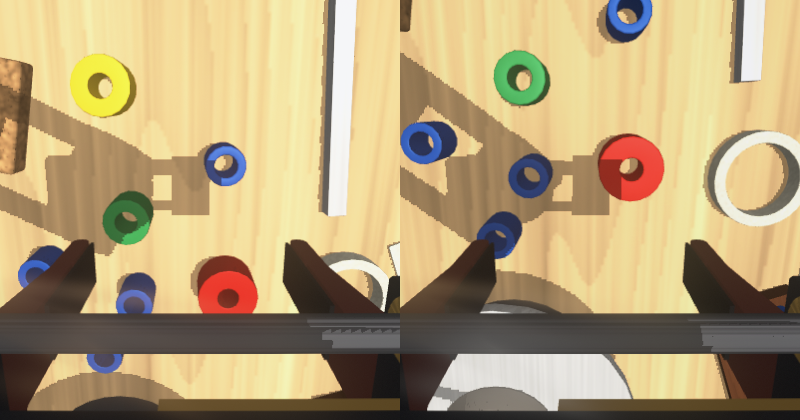

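The left view shows blue at (225,163), green (128,217), yellow (103,85) and red (228,290). The right view shows red at (630,167), green (521,77) and blue (630,15). The bar runs along the right side, its end at (335,213) in the left view.

```bash
cat > r.py <<'E'
from h import *
import pickle
from b import rng
def blobs(fn,k,ymax=312):
    h=cv2.cvtColor(cv2.imread(fn),cv2.COLOR_BGR2HSV); m=np.zeros(h.shape[:2],np.uint8)
    for a,b in rng[k]: m|=cv2.inRange(h,(a,110,30),(b,255,255))
    m[ymax:]=0
    cn,_=cv2.findContours(m,0,cv2.CHAIN_APPROX_NONE); out=[]
    for x in cn:
        if cv2.contourArea(x)>400:
            hl=cv2.convexHull(x);M=cv2.moments(hl);out.append((np.array([M['m10']/M['m00'],M['m01']/M['m00']]),cv2.boundingRect(x)))
    return out
if __name__=='__main__':
    for v in(1,2):
        c=pickle.load(open(f'wr{v}.pkl','rb'))[0]
        for k in rng:
            for p,bb in blobs(f'pics/wr{v}.png',k):
                print(v,k,p.round(1),bb,onz(c,p,22.5)[0][:2].round(1))
    c1,c2=[pickle.load(open(f'wr{v}.pkl','rb'))[0] for v in(1,2)]
    g1=blobs('pics/wr1.png','green')[0][0];g2=blobs('pics/wr2.png','green')[0][0];print('green tri',tri([c1,c2],[g1,g2]))
    h1=cv2.cvtColor(cv2.imread('pics/wr1.png'),cv2.COLOR_BGR2HSV); m=cv2.inRange(h1,(0,0,200),(180,50,255)); m[:,:400]=0;m[:,460:]=0;m[230:]=0
    cn,_=cv2.findContours(m,0,cv2.CHAIN_APPROX_NONE);x=max(cn,key=cv2.contourArea);q=cv2.approxPolyDP(x,4,True)[:,0];print('bar',q.tolist(),onz(c1,q,20)[:,:2].round(1).tolist())
E
python3 r.py
```

```text
1 red [437.3 297.5] (413, 278, 59, 34) [ 686.7 -408.5]
1 red [316.1 286.1] (288, 256, 60, 56) [ 550.1 -394.7]
1 yellow [192.   85.6] (160, 53, 66, 65) [ 424.  -182.7]
1 green [217.5 218.1] (193, 192, 48, 53) [ 443.7 -316.3]
1 blue [127.3 265.3] (108, 247, 44, 40) [ 342.6 -370.6]
1 blue [315.5 165.2] (296, 146, 40, 40) [ 545.7 -259.9]
2 red [439.8 298.9] (421, 279, 51, 33) [ 690.6 -546.7]
2 red [320.1 167. ] (288, 134, 66, 67) [ 551.1 -398.9]
2 green [210.5  77.6] (184, 51, 55, 54) [ 442.7 -312.9]
2 blue [189.3 234.3] (167, 212, 41, 47) [ 413.7 -472.1]
2 blue [218.3 177.6] (199, 158, 40, 40) [ 446.9 -410.5]
2 blue [116.9 141.1] (91, 122, 55, 42) [ 346.3 -374. ]
2 blue [318.5  16.5] (296, 0, 46, 40) [ 545.  -258.4]
green tri (array([ 444.80228097, -313.5989904 ,   31.87860155]), [np.float64(0.44832328073950567), np.float64(0.49310941678746445)])
bar [[446, 0], [426, 0], [418, 215], [436, 212]] [[662.7, -106.0], [644.1, -106.1], [656.5, -313.0], [675.3, -309.6]]
```

```bash
python3 -m pendant '{"grip":[1,1,1,1,1,1,1,1,1,1,1],"linear":[[6,21,0],[6,21,10],[0,0,28],[0,0,35],[0,0,35],[0,0,35],[0,0,35],[0,0,30],[0,0,20],[0,0,0],[0,0,0]],"angular":[[0,0,0],[0,0,0],[0,0,0],[0,0,0],[0,0,0],[0,0,0],[0,0,0],[0,0,0],[0,0,0],[0,0,0],[0,0,0]]}'
python3 -m pendant '{"grip":[-1,-1,-1,-1,-1,-1,-1,-1],"linear":[[0,0,0],[0,0,0],[0,0,0],[0,0,0],[0,0,0],[0,0,0],[0,0,0],[0,0,0]],"angular":[[0,0,0],[0,0,0],[0,0,0],[0,0,0],[0,0,0],[0,0,0],[0,0,0],[0,0,0]]}'
python3 -m pendant '{"grip":[-1,-1,-1,-1,-1,-1,-1],"linear":[[0,0,-20],[0,0,-35],[0,0,-35],[0,0,-35],[0,0,-35],[0,0,0],[0,0,0]],"angular":[[0,0,0],[0,0,0],[0,0,0],[0,0,0],[0,0,0],[0,0,0],[0,0,0]]}'
python3 - <<'E'
from h import *
im,c,o=snap('wrist','held_red.png')
print(proj(c,np.array(o['ee_pos'])+[[0,0,33],[32,0,33],[0,32,33]]).round(1))
E
```

```text
t: 5.35
ee_pos: [550.8, -398.2, 12.2]
orientation: [-2.213, -2.226, 0.0]
ft_force: [-0.4, -0.3, 0.6]
width: 87.6
grasp_force: 0.0
t: 6.02
ee_pos: [551.4, -400.8, 14.2]
orientation: [2.216, 2.225, 0.001]
ft_force: [-1.3, 2.3, 7.2]
width: 62.0
grasp_force: 30.0
t: 6.6
ee_pos: [552.0, -401.3, 175.6]
orientation: [2.214, 2.222, 0.001]
ft_force: [0.2, -1.0, -1.8]
width: 62.7
grasp_force: 30.0
[[279.8 295.1]
 [363.9 295.2]
 [280.3 214.2]]
```

View pics/held_red.png

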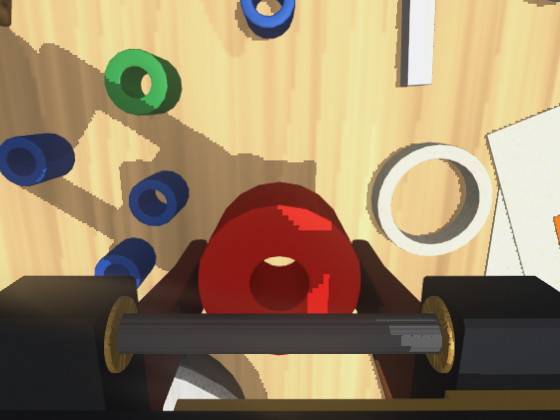

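The held red roller sits level. Its bore centre is at (279,284) against (280,295) expected, so the roller lies about 4 mm to +tool x of the TCP and is centred in tool y. I carry it to the red pin allowing for that.

```bash
python3 -m pendant '{"grip":[-1,-1,-1,-1,-1,-1,-1,-1,-1,-1,-1,-1],"linear":[[20,-4,0],[38,-6,0],[40,-6,0],[40,-6,0],[40,-6,0],[40,-6,0],[40,-6,0],[40,-6,0],[40,-6,0],[40,-6,0],[40,-6,0],[40,-6,0]],"angular":[[0,0,0],[0,0,0],[0,0,0],[0,0,0],[0,0,0],[0,0,0],[0,0,0],[0,0,0],[0,0,0],[0,0,0],[0,0,0],[0,0,0]]}'
python3 -m pendant '{"grip":[-1,-1,-1,-1,-1,-1,-1],"linear":[[40,-9,15],[38.6,-9,20],[0,0,20],[0,0,15],[0,0,0],[0,0,0],[0,0,0]],"angular":[[0,0,0],[0,0,0],[0,0,0],[0,0,0],[0,0,0],[0,0,0],[0,0,0]]}'
python3 - <<'E'
from h import *
im,c,o=snap('wrist','held_red2.png')
print(o['ee_pos'],proj(c,[466.6,139.5,68]).round(1), proj(c,np.array(o['ee_pos'])+[0,4.2,-13]).round(1))
E
```

```text
t: 7.65
ee_pos: [476.9, 58.9, 171.0]
orientation: [-2.216, -2.224, 0.004]
ft_force: [0.2, 0.5, -1.1]
width: 62.3
grasp_force: 30.0
t: 8.23
ee_pos: [461.5, 131.3, 104.4]
orientation: [-2.217, -2.225, 0.002]
ft_force: [0.4, 0.8, -1.0]
width: 62.0
grasp_force: 30.0
[461.48776161 131.33240184 104.38345376] [[288.7 221.1]] [[279.4 242.5]]
```

View pics/held_red2.png

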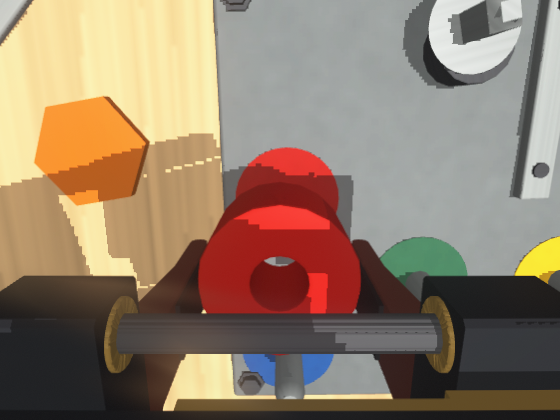

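The held red ring is in front of its red disc (disc about column 288, bore at 279), so I correct by +5 in x and +4 in y, then descend.

```bash
python3 -m pendant '{"grip":[-1,-1,-1,-1,-1,-1,-1,-1],"linear":[[4,5,0],[0,0,0],[0,0,10],[0,0,10],[0,0,10],[0,0,10],[0,0,10],[0,0,0]],"angular":[[0,0,0],[0,0,0],[0,0,0],[0,0,0],[0,0,0],[0,0,0],[0,0,0],[0,0,0]]}'
python3 -m pendant '{"grip":[-1,-1,-1,-1,-1],"linear":[[0,0,10],[0,0,10],[0,0,6],[0,0,0],[0,0,0]],"angular":[[0,0,0],[0,0,0],[0,0,0],[0,0,0],[0,0,0]]}'
```

```text
t: 8.95
ee_pos: [465.6, 135.4, 52.3]
orientation: [-2.216, -2.225, 0.004]
ft_force: [0.4, 0.8, -0.9]
width: 62.1
grasp_force: 30.0
t: 9.37
ee_pos: [466.3, 135.7, 28.1]
orientation: [-2.217, -2.226, 0.002]
ft_force: [0.8, -0.3, -1.2]
width: 62.3
grasp_force: 30.0
```

```bash
python3 -m pendant '{"grip":[-1,-1,0.9,0.9,0.9,0.9,0.9,0.9,0.9,0.9,0.9,0.9],"linear":[[0,0,3],[0,0,0],[0,0,0],[0,0,0],[0,0,0],[0,0,0],[0,0,-30],[0,0,-35],[0,0,-35],[0,0,-35],[0,0,0],[0,0,0]],"angular":[[0,0,0],[0,0,0],[0,0,0],[0,0,0],[0,0,0],[0,0,0],[0,0,0],[0,0,0],[0,0,0],[0,0,0],[0,0,0],[0,0,0]]}'
python3 -m pendant '{"grip":[1,1,1,1,1,1,1,1,1,1,1],"linear":[[-32,-4,-5],[-35.5,-5,-5],[-36,-5,0],[-36,-5,0],[-36,-5,0],[-36,-5,0],[-36,-5,0],[-36,-5,0],[-36,-4,0],[0,0,0],[0,0,0]],"angular":[[0,0,0],[0,0,0],[0,0,0],[0,0,0],[0,0,0],[0,0,0],[0,0,0],[0,0,0],[0,0,0],[0,0,0],[0,0,0]]}'
python3 - <<'E'
from h import *
from r import blobs
im,c,o=snap('wrist','wy.png'); print(o['ee_pos'])
for p,bb in blobs('pics/wy.png','yellow'): print(p,bb,onz(c,p,28)[0])
im,c,o=snap('top','t2.png')
from b import rng
h=cv2.cvtColor(im,cv2.COLOR_RGB2HSV)
for k,rs in rng.items():
    m=np.zeros(h.shape[:2],np.uint8)
    for a,b in rs: m|=cv2.inRange(h,(a,110,40),(b,255,255))
    N,l,s,ce=cv2.connectedComponentsWithStats(m[160:275,185:440])
    print(k,[(s[i,4],(ce[i]+[185,160]).round(1).tolist()) for i in range(1,N) if s[i,4]>40])
E
```

```text
t: 10.37
ee_pos: [468.1, 136.1, 162.5]
orientation: [2.215, 2.224, 0.007]
ft_force: [-0.0, -0.1, 0.0]
width: 83.5
grasp_force: 0.0
t: 11.28
ee_pos: [423.6, -185.1, 169.0]
orientation: [-2.219, -2.219, 0.001]
ft_force: [-0.5, 0.5, -0.8]
width: 87.8
grasp_force: 0.0
[ 423.64938668 -185.06692121  168.96622334]
[283.22990367 193.47969606] (249, 155, 70, 76) [ 426.60821245 -184.58783796   28.        ]
red [(np.int32(311), [233.6, 239.1])]
yellow [(np.int32(263), [246.8, 182.2])]
green [(np.int32(190), [249.7, 210.9])]
blue [(np.int32(76), [390.6, 228.1]), (np.int32(283), [267.8, 235.6]), (np.int32(70), [410.7, 236.4]), (np.int32(70), [386.0, 258.2])]
```

```bash
python3 -m pendant '{"grip":[1,1,1,1,1,1,1,1],"linear":[[2.5,2,20],[0,0,30],[0,0,35],[0,0,35],[0,0,25],[0,0,12],[0,0,0],[0,0,0]],"angular":[[0,0,0],[0,0,0],[0,0,0],[0,0,0],[0,0,0],[0,0,0],[0,0,0],[0,0,0]]}'
python3 -m pendant '{"grip":[-1,-1,-1,-1,-1,-1,-1,-1],"linear":[[0,0,0],[0,0,0],[0,0,0],[0,0,0],[0,0,0],[0,0,0],[0,0,0],[0,0,0]],"angular":[[0,0,0],[0,0,0],[0,0,0],[0,0,0],[0,0,0],[0,0,0],[0,0,0],[0,0,0]]}'
python3 -m pendant '{"grip":[-1,-1,-1,-1,-1,-1,-1],"linear":[[0,0,-20],[0,0,-35],[0,0,-35],[0,0,-35],[0,0,-35],[0,0,0],[0,0,0]],"angular":[[0,0,0],[0,0,0],[0,0,0],[0,0,0],[0,0,0],[0,0,0],[0,0,0]]}'
cat > held.py <<'E'
from h import *
def held(fn,c,o,t=12):
    im=cv2.imread(fn).astype(np.float32); 
    g=cv2.GaussianBlur(im,(3,3),0)
    e=proj(c,np.array(o['ee_pos'])+[0,0,45-t])[0]
    x,y=e.astype(int); print('exp',e.round(1))
    cv2.imwrite('pics/x.png',cv2.resize(im[y-100:y+30,x-100:x+100],None,fx=3,fy=3))
if __name__=='__main__':
    import sys
    im,c,o=snap('wrist',sys.argv[1]); held('pics/'+sys.argv[1],c,o); print(o['ee_pos'],o['width'])
E
python3 held.py hy.png
```

```text
t: 12.05
ee_pos: [426.4, -179.8, 12.9]
orientation: [-2.213, -2.226, 0.001]
ft_force: [-0.2, -0.4, 0.8]
width: 87.5
grasp_force: 0.0
t: 12.72
ee_pos: [427.3, -181.6, 14.2]
orientation: [2.217, 2.225, 0.001]
ft_force: [-0.7, -0.2, 7.6]
width: 56.1
grasp_force: 30.0
t: 13.3
ee_pos: [428.1, -182.0, 175.4]
orientation: [2.214, 2.222, 0.003]
ft_force: [-0.1, -0.6, -1.3]
width: 56.2
grasp_force: 30.0
exp [279.9 295. ]
[ 428.05358538 -182.00924164  175.41572302] 56.16762928008804[ WARN:0@0.632] global loadsave.cpp:1063 imwrite_ Unsupported depth image for selected encoder is fallbacked to CV_8U.
```

View pics/x.png

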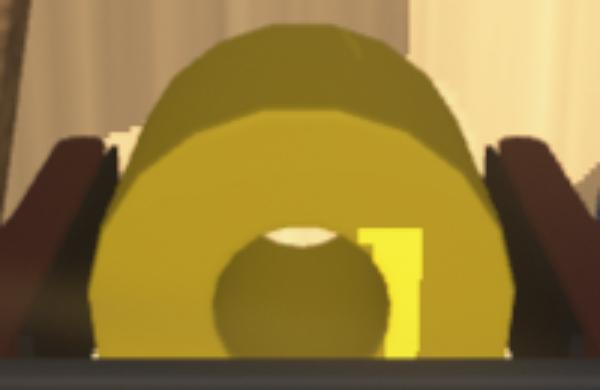

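The bore centre is at about (279,297), roughly 1 mm to −tool x. I turn the tool to 200° for the yellow pin to keep the gripper body clear of the brush jar.

```bash
python3 -m pendant '{"grip":[-1,-1,-1,-1,-1,-1,-1,-1],"linear":[[0,0,0],[0,0,0],[0,0,0],[0,0,0],[0,0,0],[0,0,0],[0,0,0],[0,0,0]],"angular":[[0,0,-0.12],[0,0,-0.12],[0,0,-0.12],[0,0,-0.12],[0,0,-0.12],[0,0,-0.12],[0,0,-0.12],[0,0,-0.12]]}'
python3 -m pendant '{"grip":[-1,-1,-1,-1,-1,-1,-1,-1,-1],"linear":[[0,0,0],[0,0,0],[0,0,0],[0,0,0],[0,0,0],[0,0,0],[0,0,0],[0,0,0],[0,0,0]],"angular":[[0,0,-0.12],[0,0,-0.12],[0,0,-0.12],[0,0,-0.12],[0,0,-0.12],[0,0,-0.12],[0,0,-0.12],[0,0,-0.12],[0,0,0]]}'
python3 -m pendant '{"grip":[-1,-1,-1,-1,-1,-1,-1,-1,-1,-1,-1,-1],"linear":[[-30,15,0],[-32,16,0],[-32,16.5,0],[-32,16.5,0],[-32,16.5,0],[-32,16.5,0],[-32,16,0],[-32,16,0],[-32,16,0],[-30,16,0],[0,0,0],[0,0,0]],"angular":[[0,0,0],[0,0,0],[0,0,0],[0,0,0],[0,0,0],[0,0,0],[0,0,0],[0,0,0],[0,0,0],[0,0,0],[0,0,0],[0,0,0]]}'
cat > d.py <<'E'
import sys
from h import *
o=ctrl.get_obs();R=Rn.from_rotvec(o['orientation']).as_matrix()
tg=np.array([float(v) for v in sys.argv[1:4]])
print('tool d',(R.T@(tg-o['ee_pos'])).round(1),'xang',np.degrees(np.arctan2(R[1,0],R[0,0])).round(1),'tilt',R[:,2].round(3),'q6',o['qpos'][5].round(2))
E
python3 d.py 669.7 77.7 100
```

```text
t: 14.02
ee_pos: [425.5, -180.8, 171.3]
orientation: [-0.929, -2.997, -0.001]
ft_force: [-0.1, -0.4, -0.5]
width: 56.0
grasp_force: 30.0
t: 14.77
ee_pos: [425.6, -180.9, 171.5]
orientation: [0.558, -3.088, -0.004]
ft_force: [0.2, -0.2, -0.8]
width: 56.1
grasp_force: 30.0
t: 15.77
ee_pos: [667.3, 80.1, 171.1]
orientation: [0.55, -3.09, -0.0]
ft_force: [-0.4, 0.3, -1.4]
width: 56.2
grasp_force: 30.0
tool d [-1.6 -3.2 71.1] xang -159.8 tilt [-0.003 -0.    -1.   ] q6 -1.82
```

```bash
python3 -m pendant '{"grip":[-1,-1,-1,-1,-1,-1],"linear":[[-1.5,-3,20],[0,0,25],[0,0,20],[0,0,5],[0,0,0],[0,0,0]],"angular":[[0,0,0],[0,0,0],[0,0,0],[0,0,0],[0,0,0],[0,0,0]]}'
python3 d.py 669.7 77.7 26
python3 - <<'E'
from h import *
im,c,o=snap('wrist','hy2.png'); print(proj(c,[670.6,78,68]).round(0))
E
```

```text
t: 16.27
ee_pos: [669.7, 75.9, 103.6]
orientation: [0.549, -3.092, 0.0]
ft_force: [0.2, -0.0, -1.2]
width: 55.9
grasp_force: 30.0
tool d [-0.7  1.7 77.6] xang -159.9 tilt [-0.001 -0.    -1.   ] q6 -1.83
[[283. 240.]]
```

View pics/hy2.png

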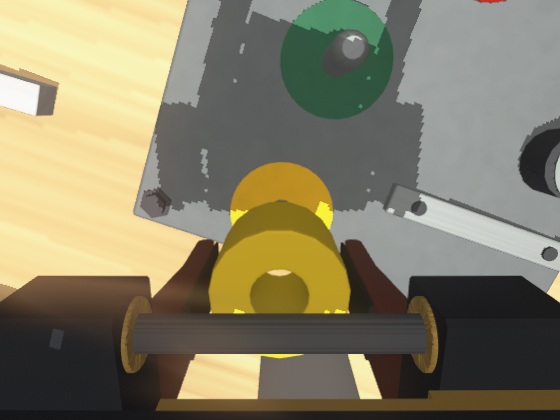

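The yellow ring is just in front of its disc (disc column 282, ring 280), which matches the numeric correction of about +1.7 in tool y, so I descend.

```bash
python3 -m pendant '{"grip":[-1,-1,-1,-1,-1,-1,-1,-1],"linear":[[-0.7,1.6,0],[0,0,10],[0,0,10],[0,0,10],[0,0,10],[0,0,10],[0,0,0],[0,0,0]],"angular":[[0,0,0],[0,0,0],[0,0,0],[0,0,0],[0,0,0],[0,0,0],[0,0,0],[0,0,0]]}'
python3 -m pendant '{"grip":[-1,-1,-1,-1,-1,-1],"linear":[[0,0,10],[0,0,10],[0,0,6],[0,0,2],[0,0,0],[0,0,0]],"angular":[[0,0,0],[0,0,0],[0,0,0],[0,0,0],[0,0,0],[0,0,0]]}'
```

```text
t: 16.98
ee_pos: [669.6, 78.4, 52.3]
orientation: [0.552, -3.091, -0.0]
ft_force: [-0.8, 0.1, -1.2]
width: 55.8
grasp_force: 30.0
t: 17.48
ee_pos: [670.3, 78.3, 25.8]
orientation: [0.552, -3.093, 0.0]
ft_force: [-3.4, -1.0, 3.7]
width: 56.2
grasp_force: 30.0
```

```bash
python3 -m pendant '{"grip":[0.55,0.55,0.55,0.55,0.55,0.55,0.55,0.55,0.55,0.55],"linear":[[0,0,0],[0,0,0],[0,0,0],[0,0,0],[0,0,-25],[0,0,-35],[0,0,-38],[0,0,-40],[0,0,-10],[0,0,0]],"angular":[[0,0,0],[0,0,0],[0,0,0],[0,0,0],[0,0,0],[0,0,0],[0,0,0],[0,0,0],[0,0,0],[0,0,0]]}'
python3 -m pendant '{"grip":[1,1,1,1,1,1,1,1,1,1,1,1],"linear":[[28.8,-24.2,0],[28.8,-24.2,0],[28.8,-24.2,0],[28.8,-24.2,0],[28.8,-24.2,0],[28.8,-24.2,0],[28.8,-24.2,0],[28.8,-24.2,0],[28.8,-24.2,0],[28.8,-24.2,0],[28.8,-24.2,0],[28.8,-24.2,0]],"angular":[[0,0,0],[0,0,0],[0,0,0],[0,0,0],[0,0,0],[0,0,0],[0,0,0],[0,0,0],[0,0,0],[0,0,0],[0,0,0],[0,0,0]]}'
python3 -m pendant '{"grip":[1,1,1,1,1,1,1,1],"linear":[[0,0,0],[0,0,0],[0,0,0],[0,0,0],[0,0,0],[0,0,0],[0,0,0],[0,0,0]],"angular":[[0,0,0.12],[0,0,0.12],[0,0,0.12],[0,0,0.12],[0,0,0.12],[0,0,0.12],[0,0,0.12],[0,0,0.12]]}'
python3 -m pendant '{"grip":[1,1,1,1,1,1,1,1,1,1],"linear":[[0,0,0],[0,0,0],[0,0,0],[0,0,0],[0,0,0],[0,0,0],[0,0,0],[0,0,0],[0,0,0],[0,0,0]],"angular":[[0,0,0.12],[0,0,0.12],[0,0,0.12],[0,0,0.12],[0,0,0.12],[0,0,0.12],[0,0,0.12],[0,0,0.12],[0,0,0],[0,0,0]]}'
cat > look.py <<'E'
import sys
from h import *
from r import blobs,rng
im,c,o=snap('wrist',sys.argv[1]+'w.png'); R=Rn.from_rotvec(o['orientation']).as_matrix(); print(o['ee_pos'],np.degrees(np.arctan2(R[1,0],R[0,0])).round(1))
for k in sys.argv[2:]:
  for p,bb in blobs(f'pics/{sys.argv[1]}w.png',k): 
    X=onz(c,p,28)[0]; print(k,p.round(0),bb,X.round(1),'tool d',(R.T@(X-o['ee_pos'])).round(1))
im,c,o=snap('top',sys.argv[1]+'t.png')
h=cv2.cvtColor(im,cv2.COLOR_RGB2HSV)
for k,rs in rng.items():
    m=np.zeros(h.shape[:2],np.uint8)
    for a,b in rs: m|=cv2.inRange(h,(a,110,40),(b,255,255))
    N,l,s,ce=cv2.connectedComponentsWithStats(m[160:275,185:440])
    print(k,[(int(s[i,4]),(ce[i]+[185,160]).round(1).tolist()) for i in range(1,N) if s[i,4]>40])
E
python3 look.py g green
```

```text
t: 18.32
ee_pos: [673.0, 78.8, 178.0]
orientation: [-0.551, 3.085, -0.001]
ft_force: [-0.0, -0.4, -1.2]
width: 68.3
grasp_force: 0.0
t: 19.32
ee_pos: [445.9, -312.2, 171.5]
orientation: [0.54, -3.088, 0.003]
ft_force: [1.3, -1.0, -0.2]
width: 87.7
grasp_force: 0.0
t: 19.98
ee_pos: [447.2, -310.5, 171.4]
orientation: [-0.953, -2.988, 0.007]
ft_force: [0.0, -0.1, 0.1]
width: 87.4
grasp_force: 0.0
t: 20.82
ee_pos: [447.4, -310.7, 172.0]
orientation: [-2.217, -2.224, 0.01]
ft_force: [1.3, -0.1, 0.9]
width: 87.8
grasp_force: 0.0
[ 447.43407083 -310.66522671  171.99834754] 90.2
green [277. 200.] (248, 172, 59, 58) [ 444.8 -317.4   28. ] tool d [ -6.3  -1.8 144. ]
red [(311, [233.6, 239.1])]
yellow [(288, [246.4, 181.2])]
green [(188, [249.6, 210.9])]
blue [(69, [344.0, 206.0]), (283, [267.7, 235.6])]
```

```bash
python3 -m pendant '{"grip":[1,1,1,1,1,1,1,1],"linear":[[-5.5,-2,20],[0,0,30],[0,0,35],[0,0,35],[0,0,27],[0,0,12],[0,0,0],[0,0,0]],"angular":[[0,0,0],[0,0,0],[0,0,0],[0,0,0],[0,0,0],[0,0,0],[0,0,0],[0,0,0]]}'
python3 -m pendant '{"grip":[-1,-1,-1,-1,-1,-1,-1,-1,-1],"linear":[[0,0,0],[0,0,0],[0,0,0],[0,0,0],[0,0,0],[0,0,0],[0,0,0],[0,0,0],[0,0,0]],"angular":[[0,0,0],[0,0,0],[0,0,0],[0,0,0],[0,0,0],[0,0,0],[0,0,0],[0,0,0],[0,0,0]]}'
python3 -m pendant '{"grip":[-1,-1,-1,-1,-1,-1,-1],"linear":[[0,0,-20],[0,0,-35],[0,0,-35],[0,0,-35],[0,0,-35],[0,0,0],[0,0,0]],"angular":[[0,0,0],[0,0,0],[0,0,0],[0,0,0],[0,0,0],[0,0,0],[0,0,0]]}'
python3 held.py hg.png 2>/dev/null; python3 - <<'E'
# bore: dark->find rim along columns/rows near expected centre
import cv2,numpy as np
for f in('hy','hg'):
    im=cv2.cvtColor(cv2.imread(f'pics/{f}.png'),cv2.COLOR_BGR2HSV).astype(int)
    print(f,'col280 rows200-312:',im[200:312:3,280,2].tolist())
E
```

```text
t: 21.58
ee_pos: [445.7, -317.6, 14.6]
orientation: [2.221, 2.222, -0.009]
ft_force: [0.8, -0.2, 0.0]
width: 87.6
grasp_force: 0.0
t: 22.33
ee_pos: [445.8, -317.6, 14.9]
orientation: [2.221, 2.22, -0.009]
ft_force: [-0.4, 1.6, 6.1]
width: 46.4
grasp_force: 30.0
t: 22.92
ee_pos: [447.1, -317.5, 176.4]
orientation: [2.218, 2.217, -0.008]
ft_force: [-0.3, -0.2, -1.8]
width: 46.4
grasp_force: 30.0
exp [279.5 295.4]
[ 447.14151654 -317.45889803  176.3521869 ] 46.431111392614696
hy col280 rows200-312: [178, 130, 130, 130, 130, 131, 131, 130, 130, 131, 156, 190, 186, 186, 186, 185, 185, 185, 185, 185, 185, 184, 184, 195, 246, 241, 129, 129, 128, 129, 129, 130, 131, 132, 133, 133, 133, 131]
hg col280 rows200-312: [84, 83, 83, 82, 81, 81, 81, 80, 80, 105, 118, 114, 115, 113, 113, 113, 111, 111, 109, 77, 85, 85, 74, 78, 78, 79, 78, 78, 78, 78, 78, 78, 78, 80, 80, 80, 82, 111]
```

```bash
python3 -m pendant '{"grip":[-1,-1,-1,-1,-1,-1,-1,-1,-1,-1,-1],"linear":[[35.3,10.7,0],[35.3,10.7,0],[35.3,10.7,0],[35.3,10.7,0],[35.3,10.7,0],[35.3,10.7,0],[35.3,10.7,0],[35.3,10.7,0],[35.3,10.7,0],[35.3,10.7,0],[35.3,10.7,0]],"angular":[[0,0,0],[0,0,0],[0,0,0],[0,0,0],[0,0,0],[0,0,0],[0,0,0],[0,0,0],[0,0,0],[0,0,0],[0,0,0]]}'
python3 -m pendant '{"grip":[-1,-1,-1,-1,-1,-1],"linear":[[0,0,20],[0,0,25],[0,0,20],[0,0,5],[0,0,0],[0,0,0]],"angular":[[0,0,0],[0,0,0],[0,0,0],[0,0,0],[0,0,0],[0,0,0]]}'
python3 d.py 564.7 71.2 26
python3 - <<'E'
from h import *
im,c,o=snap('wrist','hg2.png'); h=cv2.cvtColor(cv2.imread('pics/hg2.png'),cv2.COLOR_BGR2HSV); m=cv2.inRange(h,(50,90,30),(85,255,255))[:312]
print('row extents',[(r,np.flatnonzero(m[r])[[0,-1]].tolist()) for r in range(150,312,15) if m[r].any()],'pred disc',proj(c,[564.7,76.2,12]).round(0))
E
```

```text
t: 23.88
ee_pos: [562.7, 73.2, 169.7]
orientation: [-2.221, -2.22, 0.015]
ft_force: [0.4, -0.2, -1.0]
width: 46.9
grasp_force: 30.0
t: 24.38
ee_pos: [563.3, 70.9, 101.5]
orientation: [-2.222, -2.22, 0.012]
ft_force: [-0.4, -0.5, -0.1]
width: 46.3
grasp_force: 30.0
tool d [ 0.6  1.8 75.5] xang 90.0 tilt [-0.006 -0.005 -1.   ] q6 0.11
row extents [(165, [248, 316]), (180, [236, 327]), (195, [232, 332]), (210, [232, 332]), (225, [236, 327]), (240, [230, 328]), (255, [223, 334]), (270, [219, 339]), (285, [219, 339]), (300, [222, 335])] pred disc [[282. 202.]]
```

```bash
python3 -m pendant '{"grip":[-1,-1,-1,-1,-1,-1,-1,-1],"linear":[[0.5,1.5,0],[0,0,10],[0,0,10],[0,0,10],[0,0,10],[0,0,10],[0,0,0],[0,0,0]],"angular":[[0,0,0],[0,0,0],[0,0,0],[0,0,0],[0,0,0],[0,0,0],[0,0,0],[0,0,0]]}'
python3 -m pendant '{"grip":[-1,-1,-1,-1,-1,-1],"linear":[[0,0,10],[0,0,8],[0,0,6],[0,0,1],[0,0,0],[0,0,0]],"angular":[[0,0,0],[0,0,0],[0,0,0],[0,0,0],[0,0,0],[0,0,0]]}'
```

```text
t: 25.1
ee_pos: [564.5, 71.3, 51.3]
orientation: [-2.222, -2.221, 0.012]
ft_force: [-0.1, -0.8, -1.3]
width: 47.0
grasp_force: 30.0
t: 25.6
ee_pos: [565.1, 71.2, 27.0]
orientation: [2.221, 2.22, -0.009]
ft_force: [-0.1, 0.0, -0.1]
width: 46.8
grasp_force: 30.0
```

```bash
python3 -m pendant '{"grip":[0.4,0.4,0.4,0.4,0.4,0.4,0.4,0.4,0.4,0.4],"linear":[[0,0,0],[0,0,0],[0,0,0],[0,0,0],[0,0,-25],[0,0,-35],[0,0,-38],[0,0,-40],[0,0,-10],[0,0,0]],"angular":[[0,0,0],[0,0,0],[0,0,0],[0,0,0],[0,0,0],[0,0,0],[0,0,0],[0,0,0],[0,0,0],[0,0,0]]}'
python3 -m pendant '{"grip":[1,1,1,1,1,1,1,1,1,1,1],"linear":[[-36.5,-2.5,0],[-36.5,-2.5,0],[-36.5,-2.5,0],[-36.5,-2,0],[-36.5,-2,0],[-36.5,-2,0],[-36.5,-2,0],[-36.5,-2,0],[-37,-2,0],[0,0,0],[0,0,0]],"angular":[[0,0,0],[0,0,0],[0,0,0],[0,0,0],[0,0,0],[0,0,0],[0,0,0],[0,0,0],[0,0,0],[0,0,0],[0,0,0]]}'
python3 look.py bl blue
```

```text
t: 26.43
ee_pos: [568.0, 72.2, 179.1]
orientation: [2.218, 2.217, -0.0]
ft_force: [-0.3, -0.1, -1.7]
width: 61.5
grasp_force: 0.0
t: 27.35
ee_pos: [544.6, -258.2, 174.7]
orientation: [-2.225, -2.216, 0.011]
ft_force: [0.0, -0.1, -0.2]
width: 88.1
grasp_force: 0.0
[ 544.56456598 -258.22664969  174.73186315] 89.8
blue [279. 194.] (256, 171, 47, 47) [ 543.4 -260.4   28. ] tool d [ -1.6  -0.2 146.7]
red [(309, [233.6, 239.0])]
yellow [(288, [246.5, 181.2])]
green [(190, [249.2, 209.7])]
blue [(283, [267.7, 235.6]), (71, [410.7, 236.4])]
```

```bash
python3 -m pendant '{"grip":[1,1,1,1,1,1,1,1],"linear":[[0,0,20],[0,0,32],[0,0,35],[0,0,35],[0,0,28],[0,0,12],[0,0,0],[0,0,0]],"angular":[[0,0,0],[0,0,0],[0,0,0],[0,0,0],[0,0,0],[0,0,0],[0,0,0],[0,0,0]]}'
python3 -m pendant '{"grip":[-1,-1,-1,-1,-1,-1,-1,-1,-1],"linear":[[0,0,0],[0,0,0],[0,0,0],[0,0,0],[0,0,0],[0,0,0],[0,0,0],[0,0,0],[0,0,0]],"angular":[[0,0,0],[0,0,0],[0,0,0],[0,0,0],[0,0,0],[0,0,0],[0,0,0],[0,0,0],[0,0,0]]}'
python3 -m pendant '{"grip":[-1,-1,-1,-1,-1,-1,-1],"linear":[[0,0,-20],[0,0,-35],[0,0,-35],[0,0,-35],[0,0,-35],[0,0,0],[0,0,0]],"angular":[[0,0,0],[0,0,0],[0,0,0],[0,0,0],[0,0,0],[0,0,0],[0,0,0]]}'
python3 held.py hb.png 2>/dev/null; python3 - <<'E'
import cv2,numpy as np
im=cv2.cvtColor(cv2.imread('pics/hb.png'),cv2.COLOR_BGR2HSV).astype(int)
print([(r,im[r,280,2]) for r in range(200,312,3)])
print(im[285,190:370:4,2].tolist())
E
```

```text
t: 28.12
ee_pos: [545.5, -256.7, 15.0]
orientation: [2.221, 2.222, -0.01]
ft_force: [0.4, -0.2, -0.2]
width: 87.9
grasp_force: 0.0
t: 28.87
ee_pos: [545.3, -257.8, 15.1]
orientation: [2.221, 2.22, -0.009]
ft_force: [-1.1, -0.4, 3.0]
width: 39.6
grasp_force: 30.0
t: 29.45
ee_pos: [547.2, -257.6, 177.2]
orientation: [2.218, 2.217, -0.007]
ft_force: [0.5, -0.2, -1.2]
width: 40.3
grasp_force: 30.0
exp [279.5 295.4]
[ 547.16034456 -257.59712693  177.19501103] 40.30507521971468
[(200, np.int64(245)), (203, np.int64(245)), (206, np.int64(245)), (209, np.int64(245)), (212, np.int64(157)), (215, np.int64(84)), (218, np.int64(85)), (221, np.int64(84)), (224, np.int64(84)), (227, np.int64(84)), (230, np.int64(83)), (233, np.int64(84)), (236, np.int64(83)), (239, np.int64(84)), (242, np.int64(89)), (245, np.int64(128)), (248, np.int64(122)), (251, np.int64(122)), (254, np.int64(120)), (257, np.int64(119)), (260, np.int64(117)), (263, np.int64(228)), (266, np.int64(244)), (269, np.int64(233)), (272, np.int64(82)), (275, np.int64(82)), (278, np.int64(83)), (281, np.int64(84)), (284, np.int64(83)), (287, np.int64(83)), (290, np.int64(83)), (293, np.int64(84)), (296, np.int64(83)), (299, np.int64(84)), (302, np.int64(84)), (305, np.int64(84)), (308, np.int64(84)), (311, np.int64(83))]
[71, 70, 68, 66, 65, 64, 64, 42, 36, 34, 108, 118, 119, 118, 118, 84, 76, 78, 80, 81, 82, 84, 83, 84, 82, 82, 81, 79, 75, 72, 117, 119, 119, 119, 118, 34, 34, 38, 59, 64, 65, 65, 66, 66, 68]
```

```bash
python3 -m pendant '{"grip":[-1,-1,-1,-1,-1,-1,-1,-1,-1,-1,-1,-1],"linear":[[34.4,-9.8,0],[34.4,-9.8,0],[34.4,-9.8,0],[34.4,-9.8,0],[34.4,-9.8,0],[34.4,-9.8,0],[34.4,-9.8,0],[34.4,-9.8,20],[0,0,25],[0,0,27],[0,0,0],[0,0,0]],"angular":[[0,0,0],[0,0,0],[0,0,0],[0,0,0],[0,0,0],[0,0,0],[0,0,0],[0,0,0],[0,0,0],[0,0,0],[0,0,0],[0,0,0]]}'
python3 d.py 468.6 18 27
python3 - <<'E'
from h import *
im,c,o=snap('wrist','hb2.png'); h=cv2.cvtColor(cv2.imread('pics/hb2.png'),cv2.COLOR_BGR2HSV); m=cv2.inRange(h,(100,90,30),(125,255,255))[:312]
print('row extents',[(r,np.flatnonzero(m[r])[[0,-1]].tolist()) for r in range(150,312,15) if m[r].any()],'pred disc',proj(c,[468.6,19.5,12]).round(0))
E
```

```text
t: 30.5
ee_pos: [465.2, 18.0, 99.9]
orientation: [-2.219, -2.219, 0.016]
ft_force: [0.5, -0.1, -0.3]
width: 39.7
grasp_force: 30.0
tool d [ 0.4  4.1 72.9] xang 90.0 tilt [-0.01  -0.005 -1.   ] q6 0.02
row extents [(165, [258, 313]), (180, [242, 329]), (195, [236, 335]), (210, [234, 337]), (225, [237, 334]), (240, [241, 324]), (255, [236, 322]), (270, [231, 327]), (285, [229, 329]), (300, [231, 328])] pred disc [[285. 208.]]
```

```bash
python3 -m pendant '{"grip":[-1,-1,-1,-1,-1,-1,-1,-1],"linear":[[0.5,3.5,0],[0,0,10],[0,0,10],[0,0,10],[0,0,10],[0,0,10],[0,0,0],[0,0,0]],"angular":[[0,0,0],[0,0,0],[0,0,0],[0,0,0],[0,0,0],[0,0,0],[0,0,0],[0,0,0]]}'
python3 -m pendant '{"grip":[-1,-1,-1,-1,-1,-1],"linear":[[0,0,10],[0,0,8],[0,0,4],[0,0,1],[0,0,0],[0,0,0]],"angular":[[0,0,0],[0,0,0],[0,0,0],[0,0,0],[0,0,0],[0,0,0]]}'
```

```text
t: 31.22
ee_pos: [469.9, 18.1, 50.9]
orientation: [-2.222, -2.22, 0.012]
ft_force: [-2.8, 0.9, -2.3]
width: 40.0
grasp_force: 30.0
t: 31.72
ee_pos: [469.9, 18.1, 28.7]
orientation: [-2.222, -2.221, 0.011]
ft_force: [-5.0, 1.5, -3.8]
width: 40.2
grasp_force: 30.0
```

```bash
python3 -m pendant '{"grip":[0.4,0.4,0.4,0.4,0.4,0.4,0.4,0.4,0.4,0.4,0.4],"linear":[[0,0,0],[0,0,0],[0,0,0],[0,0,0],[0,0,-25],[0,0,-35],[0,0,-38],[0,0,-40],[0,0,-40],[0,0,-35],[0,0,0]],"angular":[[0,0,0],[0,0,0],[0,0,0],[0,0,0],[0,0,0],[0,0,0],[0,0,0],[0,0,0],[0,0,0],[0,0,0],[0,0,0]]}'
python3 -m pendant '{"grip":[1,1,1,1,1,1,1,1,1,1,1,1],"linear":[[-32.8,18.5,0],[-32.8,18.5,0],[-32.8,18.5,0],[-32.8,18.5,0],[-32.8,18.5,0],[-32.8,18.5,0],[-32.8,18.5,0],[-32.8,18.5,0],[-32.8,18.5,0],[-32.8,18.5,0],[0,0,0],[0,0,0]],"angular":[[0,0,0],[0,0,0],[0,0,0],[0,0,0],[0,0,0],[0,0,0],[0,0,0],[0,0,0],[0,0,0],[0,0,0],[0,0,0],[0,0,0]]}'
python3 look.py bar1 
python3 -m pendant '{"grip":[1,1,1,1,1],"linear":[[36,0,0],[36,0,0],[36,0,0],[0,0,0],[0,0,0]],"angular":[[0,0,0],[0,0,0],[0,0,0],[0,0,0],[0,0,0]]}'
cat > bar.py <<'E'
from h import *
import sys
def barq(fn,c,z,xr):
    h=cv2.cvtColor(cv2.imread(fn),cv2.COLOR_BGR2HSV); m=cv2.inRange(h,(0,0,170),(180,50,255)); m[:,:xr[0]]=0;m[:,xr[1]:]=0;m[310:]=0
    cn,_=cv2.findContours(m,0,cv2.CHAIN_APPROX_NONE);x=max(cn,key=cv2.contourArea);q=cv2.approxPolyDP(x,4,True)[:,0]
    return q,onz(c,q,z)
if __name__=='__main__':
    im,c,o=snap('wrist','bar2.png');print(o['ee_pos'])
    import pickle
    q,X=barq('pics/bar2.png',c,20,(200,380));print(q.tolist(),X[:,:2].round(1).tolist())
    cv2.imwrite('pics/bars.png',np.hstack([cv2.imread('pics/bar1w.png')[:,80:480],cv2.imread('pics/bar2.png')[:,80:480]]))
E
python3 bar.py
```

```text
t: 32.63
ee_pos: [475.9, 19.1, 249.2]
orientation: [2.215, 2.213, 0.006]
ft_force: [1.6, 0.8, 0.5]
width: 61.6
grasp_force: 0.0
t: 33.63
ee_pos: [656.5, -310.9, 241.5]
orientation: [2.224, 2.218, -0.009]
ft_force: [-0.8, 0.6, 0.1]
width: 88.0
grasp_force: 0.0
[ 656.47652215 -310.89325168  241.51287483] 89.8
red [(313, [233.7, 239.1])]
yellow [(290, [246.5, 181.2])]
green [(190, [249.4, 209.8])]
blue [(227, [266.0, 234.9])]
t: 34.15
ee_pos: [656.0, -197.9, 242.9]
orientation: [2.216, 2.225, -0.009]
ft_force: [0.4, -1.2, -0.3]
width: 87.3
grasp_force: 0.0
[ 655.97565382 -197.93987526  242.91722535]
[[267, 71], [272, 153], [290, 154], [287, 71]] [[643.0, -95.4], [647.8, -174.7], [666.3, -175.7], [662.4, -95.3]]
```

View pics/bars.png

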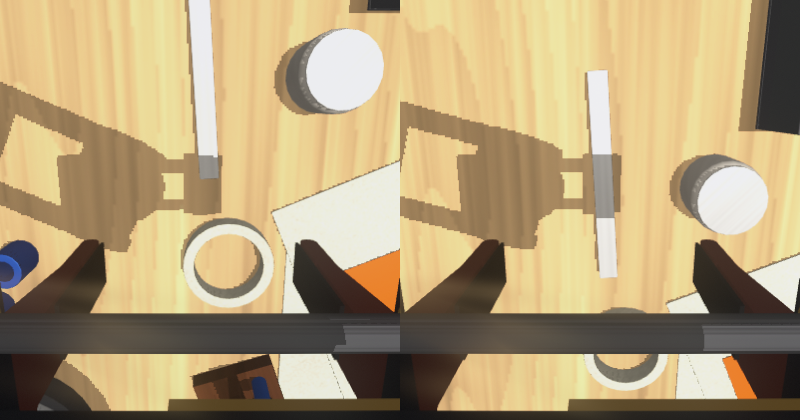

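Left view: the bar's near end is at full-picture pixels (280,178)/(297,177). Right view: the whole bar, far end (267,71)/(287,71), near end (280,277)/(297,277). The paint tin is to its right.

```bash
python3 - <<'E'
from h import *
import copy
o=ctrl.get_obs(); c2=cam('wrist',o); o1=dict(o); o1['ee_pos']=np.array([656.5,-310.9,241.5]); o1['orientation']=np.array([2.224,2.218,-.009]);c1=cam('wrist',o1)
print(tri([c1,c2],[(280,178),(280,277)]),tri([c1,c2],[(297,177),(297,277)]))
P=onz(c2,[(267,71),(287,71),(280,277),(297,277)],20)[:,:2];print(P.round(1).tolist())
f=(P[0]+P[1])/2;n=(P[2]+P[3])/2;print('centre',(f+n)/2,'len',np.linalg.norm(f-n),'ang',np.degrees(np.arctan2(*(f-n)[::-1])))
im=cv2.imread('pics/bar1t.png');cv2.imwrite('pics/t3.png',cv2.resize(im[160:270,180:290],None,fx=5,fy=5,interpolation=cv2.INTER_CUBIC))
E
```

```text
(array([ 656.64313489, -312.35000586,   25.00032891]), [np.float64(0.07837889414060584), np.float64(0.07263461887719282)]) (array([ 674.58273813, -310.74039553,   28.20509732]), [np.float64(0.7533635417803077), np.float64(0.6975784500701034)])
[[643.4, -97.0], [662.8, -97.0], [656.7, -314.7], [675.8, -314.7]]
centre [ 659.67808405 -205.84727608] len 218.12728737894037 ang 93.45278126893164
```

View pics/t3.png

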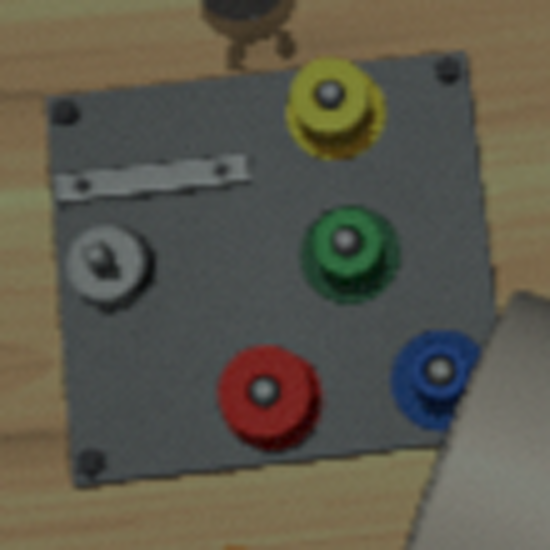

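All four rollers sit on their own pins (yellow (330,93), green (345,240), red (264,390), blue (440,370); the blue is partly hidden by the arm but its pin top stands through the ring). Next, the bar.

```bash
python3 -m pendant '{"grip":[0.2,0.2,0.2,0.2,0.2,0.2,0.2,0.2,0.2,0.2],"linear":[[-26,4,0],[0,0,30],[0,0,35],[0,0,35],[0,0,35],[0,0,30],[0,0,0],[0,0,0],[0,0,0],[0,0,0]],"angular":[[0,0,-0.06],[0,0,0],[0,0,0],[0,0,0],[0,0,0],[0,0,0],[0,0,0],[0,0,0],[0,0,0],[0,0,0]]}'
python3 d.py 660.8 -223.8 12
```

```text
t: 35.03
ee_pos: [661.4, -228.8, 80.3]
orientation: [2.152, 2.283, -0.007]
ft_force: [-0.2, 0.5, 0.6]
width: 52.7
grasp_force: 0.0
tool d [ 5.5 -0.3 68.2] xang 93.4 tilt [ 0.001 -0.006 -1.   ] q6 -0.4
```

```bash
python3 -m pendant '{"grip":[0.2,0.2,0.2,0.2,0.2,-1,-1,-1,-1,-1,-1],"linear":[[5,-0.3,25],[0,0,25],[0,0,17],[0,0,0],[0,0,0],[0,0,0],[0,0,0],[0,0,0],[0,0,0],[0,0,0],[0,0,0]],"angular":[[0,0,0],[0,0,0],[0,0,0],[0,0,0],[0,0,0],[0,0,0],[0,0,0],[0,0,0],[0,0,0],[0,0,0],[0,0,0]]}'
python3 -m pendant '{"grip":[-1,-1,-1,-1,-1,-1,-1],"linear":[[0,0,-15],[0,0,-35],[0,0,-35],[0,0,-35],[0,0,-20],[0,0,0],[0,0,0]],"angular":[[0,0,0],[0,0,0],[0,0,0],[0,0,0],[0,0,0],[0,0,0],[0,0,0]]}'
python3 - <<'E'
from h import *
o=ctrl.get_obs();R=Rn.from_rotvec(o['orientation']).as_matrix()
c,s=np.cos(.0172),np.sin(.0172);O=np.array([551.9,121.0]);T=O+[c*60.3-s*70,s*60.3+c*70]
print('target',T,'world d',T-o['ee_pos'][:2],'tool d',(R.T@np.r_[T-o['ee_pos'][:2],0]).round(1),np.degrees(np.arctan2(R[1,0],R[0,0])))
E
```

```text
t: 35.95
ee_pos: [659.5, -223.4, 11.1]
orientation: [2.153, 2.285, -0.008]
ft_force: [0.1, 0.3, 4.0]
width: 19.7
grasp_force: 30.0
t: 36.53
ee_pos: [659.6, -222.6, 151.7]
orientation: [2.153, 2.285, -0.008]
ft_force: [0.1, -0.7, -3.1]
width: 19.8
grasp_force: 30.0
target [610.98714001 192.02675472] world d [-48.64164163 414.65814377] tool d [416.8 -23.9  -2.2] 93.41013368944812
```

```bash
python3 -m pendant '{"grip":[-1,-1,-1,-1,-1,-1,-1,-1,-1,-1,-1,-1],"linear":[[37.9,-2.2,0],[37.9,-2.2,0],[37.9,-2.2,0],[37.9,-2.2,0],[37.9,-2.2,0],[37.9,-2.2,0],[37.9,-2.2,0],[37.9,-2.2,0],[37.9,-2.2,0],[37.9,-2.2,0],[37.9,-2.2,0],[0,0,0]],"angular":[[0,0,0],[0,0,0],[0,0,0],[0,0,0],[0,0,0],[0,0,0],[0,0,0],[0,0,0],[0,0,0],[0,0,0],[0,0,0],[0,0,0.042]]}'
python3 -m pendant '{"grip":[-1,-1,-1,-1,-1,-1,-1],"linear":[[0,0,20],[0,0,25],[0,0,20],[0,0,10],[0,0,0],[0,0,0],[0,0,0]],"angular":[[0,0,0],[0,0,0],[0,0,0],[0,0,0],[0,0,0],[0,0,0],[0,0,0]]}'
python3 d.py 611 192 24
python3 - <<'E'
from h import *
im,c,o=snap('wrist','hbar.png'); print('f2,f4 px',proj(c,[[620.9,282.2,22],[640.9,282.5,22],[569.7,246.3,74]]).round(0).tolist())
E
```

```text
t: 37.53
ee_pos: [607.6, 197.9, 145.8]
orientation: [-2.195, -2.244, 0.013]
ft_force: [-0.2, -1.0, -2.5]
width: 19.5
grasp_force: 30.0
t: 38.12
ee_pos: [610.6, 191.8, 74.0]
orientation: [2.201, 2.24, -0.008]
ft_force: [0.6, 0.0, -2.2]
width: 19.7
grasp_force: 30.0
tool d [ 0.4  0.6 50. ] xang 91.0 tilt [-0.003 -0.005 -1.   ] q6 0.27
f2,f4 px [[302.0, 66.0], [339.0, 67.0], [186.0, 141.0]]
```

View pics/hbar.png

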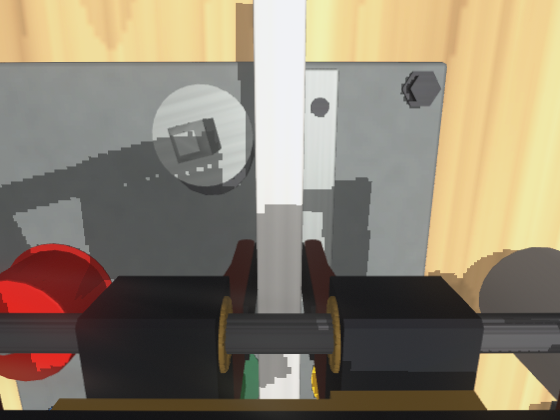

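Bar over the plate: it runs parallel to the fence (fence right edge at column 338, 339 predicted), just left of it. The square spindle is at (190,143) and the jar far right at (540,290). I lower it.

```bash
python3 -m pendant '{"grip":[-1,-1,-1,-1,-1,-1,-1],"linear":[[0,0.5,15],[0,0,15],[0,0,12],[0,0,6],[0,0,0],[0,0,0],[0,0,0]],"angular":[[0,0,0],[0,0,0],[0,0,0],[0,0,0],[0,0,0],[0,0,0],[0,0,0]]}'
```

```text
t: 38.75
ee_pos: [610.5, 191.7, 25.4]
orientation: [2.201, 2.24, -0.009]
ft_force: [-0.1, 0.9, -3.5]
width: 19.8
grasp_force: 30.0
```

```bash
python3 -m pendant '{"grip":[-1,0.4,0.4,0.4,0.4,0.4,0.4,0.4,0.4],"linear":[[0,0,1],[0,0,0],[0,0,0],[0,0,0],[0,0,-15],[0,0,-20],[0,10.5,0],[0,0,0],[0,0,0]],"angular":[[0,0,0],[0,0,0],[0,0,0],[0,0,0],[0,0,0],[0,0,0],[0,0,0],[0,0,0],[0,0,0]]}'
python3 - <<'E'
from h import *
c,s=np.cos(.0172),np.sin(.0172);O=np.array([551.9,121.0])
for y in(70,35): print(O+[c*71.4-s*y,s*71.4+c*y])
E
python3 d.py 622.1 192.2 15
```

```text
t: 39.5
ee_pos: [622.0, 192.0, 60.2]
orientation: [2.201, 2.239, -0.007]
ft_force: [0.4, 0.3, -0.3]
width: 61.4
grasp_force: 0.0
[622.08549814 192.2176653 ]
[622.68746845 157.22284238]
tool d [ 0.3  0.2 45.2] xang 91.0 tilt [-0.002 -0.004 -1.   ] q6 0.27
```

```bash
python3 -m pendant '{"grip":[0.4,0.4,0.4,0.4,0.4,0.4],"linear":[[0,0,15],[0,0,15],[0,0,10],[0,0,4.5],[0,0,0],[0,0,0]],"angular":[[0,0,0],[0,0,0],[0,0,0],[0,0,0],[0,0,0],[0,0,0]]}'
python3 -m pendant '{"grip":[-1,-1,-1,-1,-1,-1,-1],"linear":[[0,0,0],[0,0,0],[0,0,0],[0,0,0],[0,0,0],[0,0,0],[0,0,0]],"angular":[[0,0,0],[0,0,0],[0,0,0],[0,0,0],[0,0,0],[0,0,0],[0,0,0]]}'
```

```text
t: 40.0
ee_pos: [620.0, 191.5, 13.5]
orientation: [-2.202, -2.241, 0.012]
ft_force: [0.2, -0.7, 0.2]
width: 61.7
grasp_force: 0.0
t: 40.58
ee_pos: [622.6, 191.9, 15.0]
orientation: [2.2, 2.238, -0.005]
ft_force: [5.0, -0.7, -6.5]
width: 39.5
grasp_force: 30.0
```

```bash
python3 -m pendant '{"grip":[0.3,0.3,0.3,0.3,0.3,0.3,0.3,0.3,0.3,0.3,0.3,0.3],"linear":[[0,0,0],[0,0,0],[0,0,0],[0,0,-20],[0,0,-30],[0,0,-40],[0,0,-40],[0,0,-40],[0,0,-40],[-40,-30,-30],[0,0,0],[0,0,0]],"angular":[[0,0,0],[0,0,0],[0,0,0],[0,0,0],[0,0,0],[0,0,0],[0,0,0],[0,0,0],[0,0,0],[0,0,0],[0,0,0],[0,0,0]]}'
python3 - <<'E'
from h import *
import pickle
im,c,o=snap('wrist','chk.png');pickle.dump((c,o),open('chk.pkl','wb'));print(o['ee_pos'])
c_,s=np.cos(.0172),np.sin(.0172);O=np.array([551.9,121.0]);W=lambda x,y:[O[0]+c_*x-s*y,O[1]+s*x+c_*y]
g=cv2.cvtColor(im,cv2.COLOR_RGB2GRAY).astype(int)
for y in(-15,0,40,80,120,170,190):
    p=proj(c,[W(41.8,y)+[32],W(51.8,y)+[32],W(71.8,y)+[32],W(91.8,y)+[22]]).round(1); r=int(p[1,1]); 
    if 0<=r<312: x0=int(p[0,0]);print(y,r,p[:,0].tolist(),x0,g[r,x0:x0+58].tolist())
E
```

```text
t: 41.58
ee_pos: [600.8, 163.4, 248.5]
orientation: [2.202, 2.238, -0.005]
ft_force: [0.5, 0.3, 0.1]
width: 57.2
grasp_force: 0.0
[600.79083511 163.36414741 248.47926648]
-15 229 [272.0, 281.4, 300.3, 318.1] 272 [155, 154, 154, 154, 153, 131, 97, 96, 96, 126, 214, 243, 243, 243, 244, 245, 245, 244, 244, 244, 243, 242, 241, 241, 242, 244, 245, 242, 216, 152, 156, 156, 155, 156, 155, 154, 154, 154, 155, 156, 156, 157, 158, 158, 151, 179, 212, 216, 216, 217, 204, 175, 174, 174, 161, 145, 137, 134]
0 215 [271.9, 281.4, 300.5, 318.5] 271 [140, 141, 141, 147, 155, 156, 157, 134, 97, 96, 106, 137, 157, 156, 156, 156, 159, 158, 158, 157, 156, 155, 153, 152, 152, 153, 156, 157, 156, 146, 145, 157, 157, 157, 157, 157, 157, 156, 157, 157, 157, 157, 158, 157, 158, 159, 158, 158, 158, 157, 157, 157, 156, 156, 156, 156, 156, 157]
40 178 [271.7, 281.5, 301.0, 319.5] 271 [97, 97, 98, 98, 98, 98, 97, 98, 97, 98, 103, 136, 160, 159, 157, 157, 157, 160, 161, 161, 160, 158, 156, 155, 155, 156, 158, 161, 161, 150, 129, 121, 173, 217, 181, 109, 106, 105, 105, 105, 105, 105, 105, 119, 181, 220, 220, 211, 1
[... 672 characters left out ...]
93, 156, 167, 167, 168, 168, 168, 167]
170 41 [271.0, 281.6, 303.0, 323.1] 271 [227, 228, 229, 230, 209, 155, 155, 156, 159, 160, 146, 212, 247, 247, 247, 247, 247, 247, 247, 247, 247, 247, 247, 247, 247, 247, 247, 247, 247, 247, 247, 243, 238, 236, 236, 235, 236, 237, 238, 239, 239, 240, 239, 239, 238, 238, 236, 234, 232, 231, 228, 227, 226, 225, 224, 224, 224, 224]
190 18 [270.8, 281.7, 303.3, 323.7] 270 [227, 226, 225, 223, 223, 224, 202, 153, 156, 157, 159, 145, 209, 247, 247, 247, 247, 247, 247, 247, 247, 247, 247, 247, 247, 247, 247, 247, 247, 247, 247, 247, 247, 233, 224, 236, 235, 236, 237, 238, 239, 239, 240, 240, 240, 240, 239, 238, 237, 235, 233, 231, 229, 228, 226, 225, 224, 224]
```

```bash
python3 -m pendant '{"grip":[1,1,1,1,1,1,1],"linear":[[27,-20,0],[27,-20,0],[27,-20,0],[27,-20,0],[27,-20,0],[0,0,0],[0,0,0]],"angular":[[0,0,0],[0,0,0],[0,0,0],[0,0,0],[0,0,0],[0,0,0],[0,0,0]]}'
python3 - <<'E'
from h import *
import pickle
im,c,o=snap('wrist','lv1.png');pickle.dump((c,o),open('lv1.pkl','wb'));print(o['ee_pos'])
E
python3 -m pendant '{"grip":[1,1,1,1],"linear":[[35,0,0],[35,0,0],[0,0,0],[0,0,0]],"angular":[[0,0,0],[0,0,0],[0,0,0],[0,0,0]]}'
python3 - <<'E'
from h import *
import pickle
im,c,o=snap('wrist','lv2.png');pickle.dump((c,o),open('lv2.pkl','wb'));print(o['ee_pos'],proj(c,[[472,367,30],[573,410,60]]).round(0))
a=cv2.imread('pics/hbar.png')[80:200,140:260]; a=cv2.resize(a,(400,400),interpolation=cv2.INTER_CUBIC)
A=np.zeros((600,800,3),np.uint8);A[:400,:400]=a
l1=cv2.imread('pics/lv1.png')[0:300,160:560];l2=cv2.imread('pics/lv2.png')[0:300,160:560]
A[:300,400:]=l1;A[300:,400:]=l2
cv2.imwrite('pics/fin.png',A)
E
```

```text
t: 42.22
ee_pos: [497.0, 298.6, 244.5]
orientation: [2.198, 2.245, -0.014]
ft_force: [0.1, -0.4, -0.4]
width: 88.0
grasp_force: 0.0
[496.99736039 298.56156043 244.4723097 ]
t: 42.6
ee_pos: [497.8, 367.3, 244.8]
orientation: [2.2, 2.241, -0.011]
ft_force: [0.8, -0.3, -0.2]
width: 87.6
grasp_force: 0.0
[497.79736386 367.3379226  244.84730595] [[255. 176.]
 [363. 138.]]
```

View pics/fin.png

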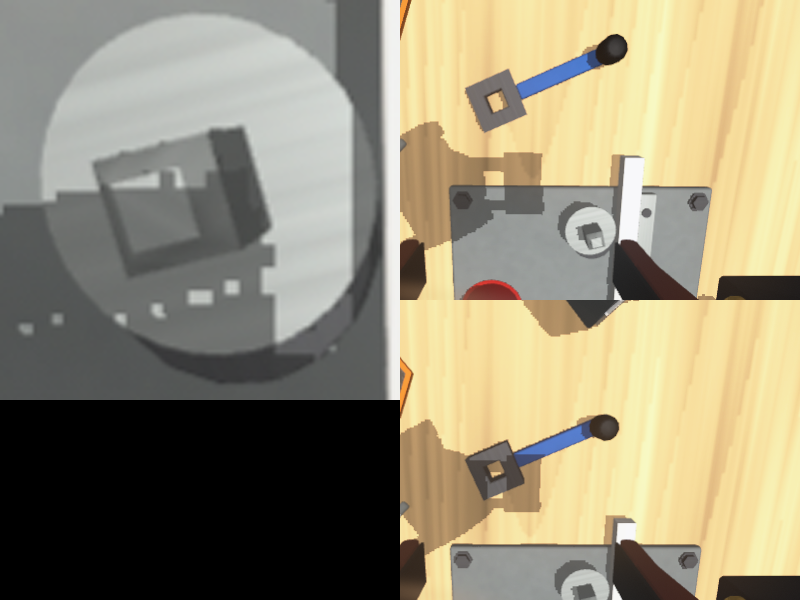

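Left: the square shaft on the shoulder disc is turned about 15° anticlockwise, with corners (93,162), (210,130), (240,248), (128,278). Right: the lever hub is at (496,100) above and (495,470) below, with its knob at (616,46) and (606,427).

```bash
python3 - <<'E'
from h import *
import pickle
o=dict(ee_pos=np.array([610.6,191.8,74.0]),orientation=np.array([2.201,2.24,-.008])); c=cam('wrist',o)
q=np.array([(93,162),(210,130),(240,248),(128,278)])/3.3333+[140,80]
P=onz(c,q,68)[:,:2]; print('shaft',P.round(1).tolist(),P.mean(0))
for i in range(4):
    v=P[(i+1)%4]-P[i];print(np.linalg.norm(v).round(1),np.degrees(np.arctan2(v[1],v[0])).round(1),end='; ')
t=np.array([(103,185),(170,168),(200,243),(135,262)])/3.3333+[140,80];T=onz(c,t,74)[:,:2];print('\ntop',T.mean(0))
c1=pickle.load(open('lv1.pkl','rb'))[0];c2=pickle.load(open('lv2.pkl','rb'))[0]
h1=np.array([(466,88),(511,70),(527,111),(485,132)])-[240,0]; h2=np.array([(466,458),(508,441),(524,482),(484,499)])-[240,300]
for c,h,k in((c1,h1,(616-240,45)),(c2,h2,(606-240,127))):
    P=onz(c,h,30)[:,:2];print('hub',P.mean(0).round(1),[(np.linalg.norm(P[(i+1)%4]-P[i]).round(1),np.degrees(np.arctan2(*(P[(i+1)%4]-P[i])[::-1])).round(1)) for i in range(4)]);K=onz(c,k,60)[0,:2];print('knob',K,'ang',np.degrees(np.arctan2(*(K-P.mean(0))[::-1])),np.linalg.norm(K-P.mean(0)))
print(tri([c1,c2],[h1.mean(0),h2.mean(0)]),tri([c1,c2],[(376,45),(366,127)]))
# spindle from lv1, refine by tri
E
```

```text
shaft [[560.4, 250.9], [576.0, 255.2], [579.5, 239.9], [564.3, 235.5]] [570.07715172 245.36875362]
16.2 15.7; 15.8 -77.2; 15.9 -164.2; 15.8 104.1; 
top [569.41817945 244.6749079 ]
hub [472.8 372.6] [(np.float64(46.2), np.float64(21.8)), (np.float64(40.7), np.float64(-66.6)), (np.float64(46.0), np.float64(-152.8)), (np.float64(45.0), np.float64(113.8))]
knob [576.28390991 420.41429934] ang 24.81916201539538 113.98865967178132
hub [472.7 373.3] [(np.float64(45.7), np.float64(22.8)), (np.float64(44.5), np.float64(-67.8)), (np.float64(45.1), np.float64(-155.5)), (np.float64(45.8), np.float64(113.0))]
knob [574.6247958 419.9797708] ang 24.588673148083227 112.11884034392024
(array([472.4908325 , 372.95078702,  25.68160154]), [np.float64(0.09088406705659428), np.float64(0.08661902899837556)]) (array([574.91611055, 420.0583336 ,  62.3644529 ]), [np.float64(0.9635020615999501), np.float64(0.9095281629126905)])
```

```bash
python3 -m pendant '{"grip":[1,1,1,1,1,1,1,1,1,1,1,1],"linear":[[0,0,0],[0,0,0],[0,0,0],[0,0,0],[0,0,0],[0,0,0],[0,0,0],[0,0,0],[0,0,0],[0,0,0],[0,0,0],[0,0,0]],"angular":[[0,0,0.117],[0,0,0.117],[0,0,0.117],[0,0,0.117],[0,0,0.117],[0,0,0.117],[0,0,0.117],[0,0,0.117],[0,0,0.117],[0,0,0.117],[0,0,0],[0,0,0]]}'
python3 d.py 477.3 375 8
python3 - <<'E'
from h import *
c=cam('top'); print('tower',[onz(c,u,z)[0].round(0).tolist() for u,z in(((133,286),123),((145,286),20))])
E
```

```text
t: 43.65
ee_pos: [497.6, 365.6, 245.8]
orientation: [3.068, 0.654, -0.008]
ft_force: [0.2, 0.0, -0.1]
width: 87.7
grasp_force: 0.0
tool d [-13.4 -17.7 237.8] xang 24.1 tilt [-0.004 -0.005 -1.   ] q6 1.77
tower [[337.0, 458.0, 123.0], [337.0, 454.0, 20.0]]
```

```bash
python3 -m pendant '{"grip":[1,1,1,1,1,1,1,1,1],"linear":[[-13.5,-18,0],[0,0,35],[0,0,38],[0,0,38],[0,0,38],[0,0,28],[0,0,0],[0,0,0],[0,0,0]],"angular":[[0,0,0],[0,0,0],[0,0,0],[0,0,0],[0,0,0],[0,0,0],[0,0,0],[0,0,0],[0,0,0]]}'
python3 d.py 477.3 375 8
```

```text
t: 44.4
ee_pos: [478.1, 377.6, 70.6]
orientation: [3.07, 0.653, -0.004]
ft_force: [0.4, 0.4, 0.6]
width: 87.8
grasp_force: 0.0
tool d [-1.6  1.9 62.6] xang 24.0 tilt [-0.002 -0.004 -1.   ] q6 1.8
```

```bash
python3 -m pendant '{"grip":[1,1,1,1,1,-1,-1,-1,-1,-1,-1,-1],"linear":[[-1.5,2,20],[0,0,25],[0,0,17],[0,0,0],[0,0,0],[0,0,0],[0,0,0],[0,0,0],[0,0,0],[0,0,0],[0,0,0],[0,0,0]],"angular":[[0,0,0],[0,0,0],[0,0,0],[0,0,0],[0,0,0],[0,0,0],[0,0,0],[0,0,0],[0,0,0],[0,0,0],[0,0,0],[0,0,0]]}'
python3 d.py 477.3 375 8
python3 -m pendant '{"grip":[-1,-1,-1,-1,-1,-1,-1,-1],"linear":[[0,0,-20],[0,0,-30],[0,0,-30],[0,0,-30],[0,0,-30],[0,0,0],[0,0,0],[0,0,0]],"angular":[[0,0,0],[0,0,0],[0,0,0],[0,0,0],[0,0,0],[0,0,0],[0,0,0],[0,0,0]]}'
python3 d.py 477.3 375 8
python3 - <<'E'
from h import *
im,c,o=snap('wrist','hl.png');R=Rn.from_rotvec(o['orientation']).as_matrix();E=np.array(o['ee_pos'])
p=lambda x,y,z:proj(c,E+R@[x,y,-z])[0].round(1)
print('hub edges',p(18,-23,22),p(18,23,22),'bore -5:',p(-5,0,22),p(3.8,0,22),'knob',p(110,0,52),'arm',p(60,-8,8),p(60,8,8))
h=cv2.cvtColor(im,cv2.COLOR_RGB2HSV)
m=cv2.inRange(h,(100,90,40),(125,255,255));ys,xs=np.nonzero(m[:312]);
for r in range(40,312,15):
    x=np.flatnonzero(m[r]); print(r,x[[0,-1]].tolist() if len(x) else None,end=' ')
print();g=h[...,2]; print('col280',[(r,int(g[r,280])) for r in range(200,312,3)])
k=cv2.inRange(h,(0,0,0),(180,255,45));k[200:]=0;N,l,s,ce=cv2.connectedComponentsWithStats(k);print([(s[i].tolist(),ce[i].round(0).tolist()) for i in range(1,N) if s[i,4]>150])
E
```

```text
t: 45.4
ee_pos: [476.3, 374.6, 7.3]
orientation: [3.069, 0.651, -0.007]
ft_force: [-1.2, 0.9, 2.7]
width: 45.6
grasp_force: 30.0
tool d [ 1.1  0.  -0.7] xang 24.0 tilt [-0.003 -0.005 -1.   ] q6 1.8
t: 46.07
ee_pos: [475.7, 374.4, 145.6]
orientation: [3.068, 0.651, -0.011]
ft_force: [0.7, 0.0, -4.5]
width: 45.6
grasp_force: 30.0
tool d [  2.8  -0.4 137.5] xang 24.0 tilt [-0.005 -0.006 -1.   ] q6 1.8
hub edges [219.6 240.8] [335.6 240.9] bore -5: [277.6 293.5] [277.6 273.9] knob [276.9 -56.6] arm [257.9 130.8] [297.5 130.9]
40 [259, 298] 55 [259, 298] 70 [259, 298] 85 [260, 298] 100 [260, 297] 115 [260, 297] 130 [260, 297] 145 [261, 297] 160 [261, 297] 175 [261, 297] 190 [261, 297] 205 [261, 296] 220 [261, 296] 235 None 250 None 265 None 280 None 295 None 310 None 
col280 [(200, 186), (203, 186), (206, 186), (209, 186), (212, 185), (215, 185), (218, 185), (221, 183), (224, 183), (227, 180), (230, 73), (233, 55), (236, 54), (239, 54), (242, 53), (245, 97), (248, 98), (251, 62), (254, 62), (257, 61), (260, 61), (263, 61), (266, 62), (269, 61), (272, 59), (275, 148), (278, 177), (281, 179), (284, 45), (287, 44), (290, 44), (293, 44), (296, 47), (299, 49), (302, 51), (305, 53), (308, 54), (311, 53)]
[([258, 0, 52, 23, 800], [283.0, 9.0])]
```

```bash
python3 -m pendant '{"grip":[-1,-1,-1,-1,-1,-1],"linear":[[7,30,-5],[7,30,0],[7,30,0],[7,30,0],[6.5,30.5,0],[0,0,0]],"angular":[[0,0,0],[0,0,0],[0,0,0],[0,0,0],[0,0,0],[0,0,0]]}'
python3 -m pendant '{"grip":[-1,-1,-1,-1,-1,-1,-1,-1,-1,-1,-1,-1],"linear":[[0,0,0],[0,0,0],[0,0,0],[0,0,0],[0,0,0],[0,0,0],[0,0,0],[0,0,0],[0,0,0],[0,0,0],[0,0,0],[0,0,0]],"angular":[[0,0,-0.117],[0,0,-0.117],[0,0,-0.117],[0,0,-0.117],[0,0,-0.117],[0,0,-0.117],[0,0,-0.117],[0,0,-0.117],[0,0,-0.117],[0,0,-0.117],[0,0,-0.117],[0,0,-0.117]]}'
python3 -m pendant '{"grip":[-1,-1,-1],"linear":[[0,0,15],[0,0,15],[0,0,0]],"angular":[[0,0,0],[0,0,0],[0,0,0]]}'
python3 d.py 568.5 250.7 48
```

```text
t: 46.62
ee_pos: [571.1, 247.2, 150.0]
orientation: [3.068, 0.646, -0.011]
ft_force: [0.6, 1.1, -4.2]
width: 45.8
grasp_force: 30.0
t: 47.62
ee_pos: [567.9, 251.4, 149.8]
orientation: [-1.917, -2.487, 0.015]
ft_force: [0.1, 0.2, -3.5]
width: 45.9
grasp_force: 30.0
t: 47.87
ee_pos: [566.0, 250.5, 117.6]
orientation: [-1.923, -2.48, 0.021]
ft_force: [-1.6, -0.7, -4.1]
width: 46.0
grasp_force: 30.0
tool d [-0.1  3.4 69.5] xang 104.4 tilt [-0.011 -0.008 -1.   ] q6 0.15
```

```bash
python3 -m pendant '{"grip":[-1,-1,-1,-1,-1,-1,-1],"linear":[[0,1.5,10],[0,0,12],[0,0,4],[0,0,0],[0,0,0],[0,0,0],[0,0,0]],"angular":[[0,0,0],[0,0,0],[0,0,0],[0,0,0],[0,0,0],[0,0,0],[0,0,0]]}'
python3 d.py 568.5 250.7 48; python3 -m pendant '{"grip":[-1,-1],"linear":[[0,0,0],[0,0,0]],"angular":[[0,0,0],[0,0,0]]}';python3 d.py 568.5 250.7 48
```

```text
t: 48.45
ee_pos: [571.1, 252.0, 97.1]
orientation: [1.925, 2.482, -0.008]
ft_force: [-0.7, -0.0, -3.8]
width: 45.5
grasp_force: 30.0
tool d [-0.4 -2.7 49.1] xang 104.4 tilt [-0.002 -0.004 -1.   ] q6 0.15
t: 48.62
ee_pos: [570.9, 251.9, 96.9]
orientation: [1.925, 2.482, -0.008]
ft_force: [0.2, -0.1, -3.7]
width: 45.5
grasp_force: 30.0
tool d [-0.4 -2.5 48.9] xang 104.4 tilt [-0.003 -0.004 -1.   ] q6 0.15
```

```bash
python3 -m pendant '{"grip":[-1,-1,-1,-1,-1],"linear":[[-0.4,-2.5,9],[0,0,0],[0,0,0],[0,0,0],[0,0,0]],"angular":[[0,0,0],[0,0,0],[0,0,0],[0,0,0],[0,0,0]]}'
python3 d.py 568.5 250.7 48
python3 - <<'E'
from h import *
im,c,o=snap('wrist','hs.png')
im,c,o=snap('scene','hs_s.png')
E
```

```text
t: 49.03
ee_pos: [568.4, 250.8, 87.4]
orientation: [1.925, 2.482, -0.009]
ft_force: [-0.1, -0.5, -3.2]
width: 45.7
grasp_force: 30.0
tool d [ 0.1  0.3 39.4] xang 104.4 tilt [-0.003 -0.005 -1.   ] q6 0.15
```

Well aligned, so I descend slowly in small rows and watch the force.

```bash
python3 -m pendant '{"grip":[-1,-1,-1,-1,-1,-1,-1],"linear":[[0,0,3],[0,0,3],[0,0,3],[0,0,3],[0,0,0],[0,0,0],[0,0,0]],"angular":[[0,0,0],[0,0,0],[0,0,0],[0,0,0],[0,0,0],[0,0,0],[0,0,0]]}'; python3 d.py 568.5 250.7 48
```

```text
t: 49.72
ee_pos: [568.2, 250.7, 75.3]
orientation: [1.925, 2.482, -0.009]
ft_force: [-0.7, -0.0, -3.9]
width: 46.0
grasp_force: 30.0
tool d [ 0.1  0.4 27.3] xang 104.4 tilt [-0.004 -0.005 -1.   ] q6 0.15
```

```bash
python3 -m pendant '{"grip":[-1,-1,-1,-1,-1,-1,-1,-1,-1],"linear":[[0,0,4],[0,0,5],[0,0,5],[0,0,5],[0,0,4],[0,0,2],[0,0,0],[0,0,0],[0,0,0]],"angular":[[0,0,0],[0,0,0],[0,0,0],[0,0,0],[0,0,0],[0,0,0],[0,0,0],[0,0,0],[0,0,0]]}'; python3 d.py 568.5 250.7 48
```

```text
t: 50.47
ee_pos: [568.1, 250.6, 50.5]
orientation: [1.925, 2.482, -0.01]
ft_force: [-0.1, -0.2, -3.6]
width: 45.9
grasp_force: 30.0
tool d [0.1 0.4 2.4] xang 104.4 tilt [-0.004 -0.005 -1.   ] q6 0.15
```

```bash
python3 -m pendant '{"grip":[-1,-1,-1,-1,-1],"linear":[[0,0,2],[0,0,1.5],[0,0,0],[0,0,0],[0,0,0]],"angular":[[0,0,0],[0,0,0],[0,0,0],[0,0,0],[0,0,0]]}'
```

```text
t: 50.88
ee_pos: [568.2, 250.7, 47.3]
orientation: [1.925, 2.482, -0.009]
ft_force: [-3.0, -0.8, 3.7]
width: 45.5
grasp_force: 30.0
```

```bash
python3 -m pendant '{"grip":[-1,-1,-1,-1,-1,-1,-1],"linear":[[0,-0.5,0],[0,-0.5,0],[0,-0.5,0],[0,-0.5,0],[0,-0.5,0],[0,-0.5,0],[0,0,0]],"angular":[[0,0,-0.1],[0,0,-0.1],[0,0,-0.1],[0,0,-0.1],[0,0,-0.1],[0,0,-0.1],[0,0,0]]}'; python3 d.py 569.8 245.6 47.3; python3 -c "
from h import *
o=ctrl.get_obs();print(o['moment'])"
```

```text
t: 51.47
ee_pos: [566.2, 249.4, 47.4]
orientation: [-1.101, -2.942, 0.007]
ft_force: [0.2, 0.8, 1.6]
width: 45.8
grasp_force: 30.0
tool d [-5.2 -0.5  0.1] xang 139.0 tilt [-0.002 -0.004 -1.   ] q6 -0.45
[ 0.14689151 -0.11028511  0.05121279]
```

```bash
python3 -m pendant '{"grip":[-1,-1,-1,-1,-1,-1,-1,-1,-1],"linear":[[0,-0.5,0],[0,-0.5,0],[0,-0.5,0],[0,-0.5,0],[0,-0.5,0],[0,-0.5,0],[0,-0.3,0],[0,0,0],[0,0,0]],"angular":[[0,0,-0.1],[0,0,-0.1],[0,0,-0.1],[0,0,-0.1],[0,0,-0.1],[0,0,-0.1],[0,0,-0.06],[0,0,0],[0,0,0]]}'; python3 d.py 569.8 245.6 47.3; python3 -c "
from h import *
o=ctrl.get_obs();print(o['moment'])"
```

```text
t: 52.22
ee_pos: [564.9, 246.5, 47.4]
orientation: [-0.099, -3.138, 0.007]
ft_force: [0.4, -0.3, 3.0]
width: 45.5
grasp_force: 30.0
tool d [-4.9 -0.6  0.1] xang 176.4 tilt [-0.002 -0.004 -1.   ] q6 -1.11
[ 0.26931039 -0.27836836 -0.01059877]
```

```bash
python3 -m pendant '{"grip":[-1,-1,-1,-1],"linear":[[0,-0.2,0],[0,-0.2,0],[0,0,0],[0,0,0]],"angular":[[0,0,-0.04],[0,0,-0.04],[0,0,0],[0,0,0]]}'; python3 d.py 569.8 245.6 47.3; python3 -c "
from h import *
o=ctrl.get_obs();print(o['moment'])"
```

```text
t: 52.55
ee_pos: [564.9, 246.1, 47.4]
orientation: [0.027, -3.14, 0.007]
ft_force: [0.0, 0.5, 4.9]
width: 45.8
grasp_force: 30.0
tool d [-4.9 -0.6  0.1] xang -179.0 tilt [-0.002 -0.004 -1.   ] q6 -1.19
[ 0.28223609 -0.43299801 -0.16475767]
```

```bash
python3 -m pendant '{"grip":[0.6,0.6,0.6,0.6,0.6,0.6,0.6,0.6,0.6,0.6,0.6],"linear":[[0,0,0],[0,0,0],[0,0,0],[0,0,0],[0,0,0],[0,0,-20],[0,0,-35],[0,0,-40],[0,0,-40],[0,0,-40],[0,0,-20]],"angular":[[0,0,0],[0,0,0],[0,0,0],[0,0,0],[0,0,0],[0,0,0],[0,0,0],[0,0,0],[0,0,0],[0,0,0],[0,0,0]]}'
python3 -m pendant '{"grip":[1,1,1,1,1,1,1,1],"linear":[[0,35,0],[0,35,0],[0,35,0],[0,20,0],[0,0,0],[0,0,0],[0,0,0],[0,0,0]],"angular":[[0,0,0],[0,0,0],[0,0,0],[0,0,0],[0,0,0],[0,0,0],[0,0,0],[0,0,0]]}'
python3 - <<'E'
from h import *
import pickle
im,c,o=snap('wrist','end.png');pickle.dump((c,o),open('end.pkl','wb'));print(o['ee_pos'])
h=cv2.cvtColor(im,cv2.COLOR_RGB2HSV);m=cv2.inRange(h,(100,90,40),(125,255,255));m[310:]=0
N,l,s,ce=cv2.connectedComponentsWithStats(m)
for i in range(1,N):
    if s[i,4]>300:
        pts=np.argwhere(l==i)[:,::-1].astype(np.float32);r=cv2.minAreaRect(pts);b=cv2.boxPoints(r);B=onz(c,b,56)[:,:2];print(s[i].tolist(),B.round(1).tolist(),onz(c,ce[i],56)[0].round(1))
print('expect shaft top',proj(c,[569.8,245.6,74]).round(0),'hub corners', proj(c,[[569.8+a,245.6+b,70] for a,b in((23,23),(23,-23),(-23,-23),(-23,23))]).round(0).tolist())
sc,c2,_=snap('scene','end_s.png');tp,c3,_=snap('top','end_t.png')
print('knob exp top',proj(c3,[569.8-115,245.6-1,100]).round(0),'scene',proj(c2,[569.8-115,245.6-1,100]).round(0))
for n,i in(('top',tp),('scene',sc)):
    hh=cv2.cvtColor(i,cv2.COLOR_RGB2HSV);m=cv2.inRange(hh,(100,90,40),(125,255,255));N,l,s,ce=cv2.connectedComponentsWithStats(m);print(n,[(s[k].tolist(),ce[k].round(0).tolist()) for k in range(1,N) if 30<s[k,4]<1500])
E
```

```text
t: 53.47
ee_pos: [566.5, 247.4, 247.2]
orientation: [-0.032, 3.139, -0.004]
ft_force: [0.6, 0.2, -0.1]
width: 70.2
grasp_force: 0.0
t: 54.13
ee_pos: [562.3, 370.4, 241.1]
orientation: [0.031, -3.137, 0.009]
ft_force: [-0.7, -0.6, -0.7]
width: 87.8
grasp_force: 0.0
[562.25257704 370.39733947 241.13972647]
[134, 55, 26, 111, 2019] [[450.5, 238.6], [449.1, 257.4], [545.3, 257.5], [546.9, 237.3]] [501.6 248.1  56. ]
expect shaft top [[142. 194.]] hub corners [[170.0, 218.0], [121.0, 217.0], [117.0, 168.0], [168.0, 169.0]]
knob exp top [[200. 243.]] scene [[316. 159.]]
top [([139, 67, 40, 41, 1142], [160.0, 85.0]), ([135, 91, 16, 16, 100], [142.0, 99.0]), ([198, 218, 7, 24, 124], [201.0, 230.0]), ([385, 223, 12, 12, 77], [391.0, 228.0]), ([258, 226, 21, 20, 300], [268.0, 236.0]), ([405, 231, 12, 12, 77], [411.0, 236.0]), ([380, 253, 12, 11, 78], [385.0, 258.0]), ([94, 307, 22, 41, 265], [108.0, 326.0]), ([54, 313, 43, 29, 625], [75.0, 327.0]), ([77, 331, 24, 19, 264], [88.0, 340.0]), ([63, 344, 43, 27, 477], [84.0, 358.0])]
scene [([295, 0, 6, 71, 365], [297.0, 34.0]), ([494, 0, 59, 169, 1256], [525.0, 80.0]), ([339, 21, 7, 49, 205], [342.0, 45.0]), ([510, 26, 50, 149, 718], [537.0, 102.0]), ([307, 87, 15, 11, 58], [314.0, 92.0]), ([327, 90, 21, 29, 228], [337.0, 100.0]), ([316, 103, 12, 8, 56], [321.0, 107.0]), ([341, 120, 7, 9, 43], [344.0, 123.0]), ([310, 122, 10, 5, 35], [315.0, 124.0]), ([313, 172, 23, 14, 142], [324.0, 178.0]), ([254, 201, 25, 22, 370], [266.0, 213.0]), ([110, 248, 18, 22, 291], [119.0, 259.0]), ([116, 276, 20, 24, 349], [125.0, 287.0]), ([83, 282, 21, 24, 363], [93.0, 293.0]), ([527, 359, 33, 61, 1051], [548.0, 387.0]), ([100, 394, 25, 26, 305], [112.0, 408.0])]
```

```bash
python3 -m pendant '{"grip":[1,1,1,1,1,1,1,1],"linear":[[-15,-32,-4],[-15,-32,0],[-15,-32,0],[-15,-32,0],[-15,-32,0],[0,0,0],[0,0,0],[0,0,0]],"angular":[[0,0,0],[0,0,0],[0,0,0],[0,0,0],[0,0,0],[0,0,0],[0,0,0],[0,0,0]]}'
python3 - <<'E'
from h import *
im,c,o=snap('wrist','end2.png');print(o['ee_pos'])
c_,s=np.cos(.0172),np.sin(.0172);O=np.array([551.9,121.0]);W=lambda x,y:[O[0]+c_*x-s*y,O[1]+s*x+c_*y]
g=cv2.cvtColor(im,cv2.COLOR_RGB2GRAY).astype(int)
for y in(-10,20,50,90,160,175,188):
    p=proj(c,[W(41.8,y)+[32],W(51.8,y)+[32],W(71.8,y)+[32],W(91.8,y)+[22]]).round(1);u=int(p[1,0]);r0=int(p[0,1])
    print(y,u,p[:,1].tolist(),r0,g[r0:r0+50,u].tolist() if 0<=u<560 else '')
for y in (-40,-30,-24,-18,-12,190,196,202,208): print(y,proj(c,W(61.8,y)+[32])[0].round(0), end=' ')
r=int(proj(c,W(61.8,190)+[32])[0,1]);print('\nrow',r,[(u,int(g[r,u])) for u in range(120,460,4)])
E
```

```text
t: 54.95
ee_pos: [640.4, 213.1, 245.9]
orientation: [0.03, -3.138, 0.007]
ft_force: [-0.5, 0.9, 0.0]
width: 87.8
grasp_force: 0.0
[640.40300127 213.07768712 245.85867674]
-10 179 [131.0, 141.3, 161.3, 179.1] 131 [157, 157, 157, 156, 156, 123, 98, 98, 100, 107, 140, 231, 246, 246, 246, 246, 246, 246, 246, 246, 246, 246, 245, 244, 244, 244, 245, 246, 246, 246, 202, 157, 158, 157, 157, 158, 158, 158, 157, 158, 157, 157, 157, 157, 159, 160, 159, 159, 153, 157]
20 209 [131.1, 141.3, 161.4, 179.2] 131 [98, 98, 98, 98, 99, 100, 100, 100, 100, 107, 118, 148, 158, 157, 156, 156, 158, 159, 160, 159, 158, 157, 155, 152, 152, 152, 155, 234, 246, 246, 200, 160, 162, 163, 163, 162, 161, 161, 162, 161, 160, 161, 162, 162, 162, 162, 162, 161, 161, 160]
50 239 [131.2, 141.4, 161.5, 179.3] 131 [99, 99, 99, 99, 99, 99, 99, 100, 99, 107, 111, 145, 159, 159, 157, 156, 158, 160, 159, 161, 235, 246, 246, 245, 245, 246, 246, 247, 247, 247, 225, 220, 223, 225, 226, 226, 224, 223, 223, 225, 224, 224, 224, 226, 226, 222, 223, 207, 155, 154]
90 280 [131.3, 141.5, 161.6, 179.4] 131 [97, 97, 97, 97, 98, 98, 99, 9
[... 1552 characters left out ...]
59), (228, 246), (232, 247), (236, 242), (240, 235), (244, 235), (248, 235), (252, 236), (256, 236), (260, 236), (264, 236), (268, 236), (272, 236), (276, 166), (280, 166), (284, 165), (288, 167), (292, 167), (296, 247), (300, 247), (304, 247), (308, 247), (312, 236), (316, 169), (320, 170), (324, 169), (328, 171), (332, 171), (336, 170), (340, 212), (344, 171), (348, 171), (352, 170), (356, 226), (360, 247), (364, 247), (368, 247), (372, 247), (376, 247), (380, 247), (384, 248), (388, 247), (392, 233), (396, 233), (400, 233), (404, 233), (408, 233), (412, 233), (416, 233), (420, 234), (424, 234), (428, 234), (432, 234), (436, 234), (440, 234), (444, 235), (448, 234), (452, 234), (456, 234)]
```

```bash
python3 look.py fin2 red green yellow blue
```

```text
[640.15998791 213.79507133 245.83936304] -178.8
red [439. 299.] (417, 281, 55, 31) [772.2 393.7  28. ] tool d [-136.6  178.1  216.5]
red [206.  15.] (166, 0, 78, 36) [487.2 141.5  28. ] tool d [153.6 -68.2 218.7]
green [136.  99.] (103, 71, 68, 56) [564.3  70.1  28. ] tool d [  78.  -141.1  218.8]
yellow [150. 205.] (112, 172, 76, 66) [670.8  77.4  28. ] tool d [ -28.6 -136.1  218.3]
blue [319.  40.] (309, 0, 22, 81) [506.5 247.5  28. ] tool d [132.1  37.4 218.2]
blue [83. 15.] (43, 0, 76, 36) [489.1  26.5  28. ] tool d [ 154.  -183.2  219.2]
red [(142, [238.0, 237.2])]
yellow [(272, [246.6, 181.4])]
green [(184, [249.2, 209.6])]
blue [(77, [390.5, 228.0]), (283, [267.7, 235.5]), (70, [410.7, 236.4]), (77, [385.5, 258.1])]
```

```bash
python3 - <<'E'
from h import *
from r import rng
sc,c,_=snap('scene','e3.png');h=cv2.cvtColor(sc,cv2.COLOR_RGB2HSV)
for k,(x,y),r in(('red',(466.6,139.5),32),('yellow',(670.6,78),28),('green',(564.7,76.2),24),('blue',(468.6,19.5),20)):
    m=np.zeros(h.shape[:2],np.uint8)
    for a,b in rng[k]: m|=cv2.inRange(h,(a,90,30),(b,255,255))
    t=np.linspace(0,6.28,60); rr=[proj(c,np.c_[x+r*np.cos(t),y+r*np.sin(t),np.full(60,z)]) for z in(57,67)]
    u,v=proj(c,[x,y,40])[0].astype(int); w=m[v-30:v+30,u-28:u+28]; ys,xs=np.nonzero(w)
    print(k,'pred top row',rr[0][:,1].min().round(1),'(+10mm)',rr[1][:,1].min().round(1),'cols',rr[0][:,0].min().round(0),rr[0][:,0].max().round(0),'obs top',ys.min()+v-30,[(i+v-30,(np.flatnonzero(w[i])[[0,-1]]+u-28).tolist()) for i in range(max(ys.min(),0),min(ys.min()+12,60),4) if w[i].any()])
E
```

```text
red pred top row 179.4 (+10mm) 176.5 cols 284.0 306.0 obs top 181 [(np.int64(181), [290, 300]), (np.int64(185), [285, 306]), (np.int64(189), [285, 305])]
yellow pred top row 217.9 (+10mm) 214.9 cols 325.0 346.0 obs top 218 [(np.int64(218), [332, 336]), (np.int64(222), [325, 344]), (np.int64(226), [324, 346])]
green pred top row 202.7 (+10mm) 199.7 cols 296.0 314.0 obs top 204 [(np.int64(204), [301, 310]), (np.int64(208), [297, 313]), (np.int64(212), [297, 313])]
blue pred top row 197.9 (+10mm) 195.0 cols 259.0 273.0 obs top 200 [(np.int64(200), [269, 271]), (np.int64(204), [260, 272]), (np.int64(208), [260, 273])]
```

All rollers are seated at the right height, and the bar and lever check out. Handing in.

```bash
python3 -c "
from workcell import ctrl
print(ctrl.close_job())"
```

```text
the job is handed in; nothing more can be done
None
```

The job is handed in, and by my camera checks all four rollers are down on their own pins, the bar is flush along the fence, and the lever is home on the spindle with the cam swung to about 1.45–1.55 rad; the hand-in returned no verdict.

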